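Right the toppled desk pots and nest them

TASK

The desk pots have been knocked over. First stand every toppled pot up on its foot on the desk, so that all of them are standing there at the same time; then nest them all, mouths up and sides parallel, in one stack in the grey pot of the stacking base, each pot fully home in the one below, in any order. Leave the other things on the desk where they are.

Things in the scene. Friction and masses are not known exactly. Their poses are not given: they have to be found in the camera images.
- pot_blue: blue pot, toppled. All pots alike: tapered square pot, open top, rounded corners; outside 46 mm square at the foot, 68 mm at the rim, 95 mm high, wall 2.5 mm; inner floor 42 mm above the underside, solid heavy foot below it. Origin: centre of underside; z: axis from foot to mouth; x, y square to the flat sides. Of the four coloured pots 3 or 4 are present.
- pot_green: green pot, toppled, like pot_blue (shape, origin and axes). A toppled pot lies on a flat side, its z axis 6.6 deg above level, its mouth to the robot's left or right or half away from it, origin 23 mm above the desk.
- pot_yellow: yellow pot, toppled, like pot_blue (shape, origin and axes). Pots weigh 0.12 to 0.21 kg; centre of mass on the axis about 28 mm above the underside, so a pot let go with a foot edge on the desk, leaning up to about 25 deg, rocks upright of itself.
- pot_red: red pot, toppled, like pot_blue (shape, origin and axes). A pot let down into another, sides parallel (any quarter turn), comes to rest 42 mm higher than the pot below, with about 2.4 mm of play each side; its top 42 mm stay showing.
- stack_base: stacking base, fixed: dark steel plate 112 x 112 x 6 mm with a grey pot, shaped like pot_blue, fixed upright on its middle (rim 101 mm, inner floor 48 mm above the desk). Origin: on the desk under the middle of that pot; z up; x, y square to its flat sides. Undersides of pots nested in it come to lie 48, 90, 132 and 174 mm above the desk.
- sticky_pad: pad of yellow sticky notes, 76 x 50 x 14 mm; bystander, to be left where it is. Origin: centre of its underside, z up.
- staples_box: small red box of staples, 62 x 48 x 26 mm; bystander, to be left where it is. Origin: centre of its underside, z up.
- marker_blue: white and blue marker lying down, 17 x 136 x 19 mm, long along y; bystander, to be left where it is. Origin: centre of its underside, z up.
- label_box: dark grey carton, 100 x 66 x 40 mm; bystander, to be left where it is. Origin: centre of its underside, z up.
- glue_bottle: pale glue bottle with green cap, standing, 36 x 42 mm, 106 mm high; bystander, to be left where it is. Origin: centre of its underside, z up.
- stapler: black stapler, 36 x 150 x 54 mm, long along y; bystander, to be left where it is. Origin: centre of its underside, z up.
There are look-alikes about, which are no part of the job. Several things look just like the pot_blue: the one meant starts nearest to the robot's base.

How it is judged:
On the way, in this order (a step that is already met when the one before it is completed fails the run):
1. every coloured pot present stands upright (within 6 deg) and still on the desk, all at the same time (angle between each of pot_blue, pot_green, pot_yellow, pot_red's own z axis and vertical below 0.1 rad and height (world z) of each of pot_blue, pot_green, pot_yellow, pot_red below 0.008 m and linear speed of each of pot_blue, pot_green, pot_yellow, pot_red below 0.05 m/s), for 0.2 s.
2. all of them are nested in one stack on the stacking base (angle between each of pot_blue, pot_green, pot_yellow, pot_red's own z axis and vertical below 0.08 rad and horizontal distance between each of pot_blue, pot_green, pot_yellow, pot_red and stack_base below 0.008 m and linear speed of each of pot_blue, pot_green, pot_yellow, pot_red below 0.02 m/s and (angle between the x axis of pot_blue and the x axis of stack_base, either way round below 0.15 rad or angle between the x axis of pot_blue and the y axis of stack_base, either way round below 0.15 rad) and (height (world z) of pot_blue between 0.043 and 0.053 m or height (world z) of pot_blue between 0.085 and 0.095 m or height (world z) of pot_blue between 0.127 and 0.137 m or height (world z) of pot_blue between 0.169 and 0.179 m) and (angle between the x axis of pot_green and the x axis of stack_base, either way round below 0.15 rad or angle between the x axis of pot_green and the y axis of stack_base, either way round below 0.15 rad) and (height (world z) of pot_green between 0.043 and 0.053 m or height (world z) of pot_green between 0.085 and 0.095 m or height (world z) of pot_green between 0.127 and 0.137 m or height (world z) of pot_green between 0.169 and 0.179 m) and (angle between the x axis of pot_yellow and the x axis of stack_base, either way round below 0.15 rad or angle between the x axis of pot_yellow and the y axis of stack_base, either way round below 0.15 rad) and (height (world z) of pot_yellow between 0.043 and 0.053 m or height (world z) of pot_yellow between 0.085 and 0.095 m or height (world z) of pot_yellow between 0.127 and 0.137 m or height (world z) of pot_yellow between 0.169 and 0.179 m) and (angle between the x axis of pot_red and the x axis of stack_base, either way round below 0.15 rad or angle between the x axis of pot_red and the y axis of stack_base, either way round below 0.15 rad) and (height (world z) of pot_red between 0.043 and 0.053 m or height (world z) of pot_red between 0.085 and 0.095 m or height (world z) of pot_red between 0.127 and 0.137 m or height (world z) of pot_red between 0.169 and 0.179 m)), for 0.2 s.
At the end, for the whole second after the job is handed in: Every coloured pot present is nested in the stack on the base and at rest: upright within 4.5 deg, within 8 mm of the base's axis, sides parallel to the base pot's within 8.5 deg (any quarter turn), underside within 5 mm of 48, 90, 132 or 174 mm above the desk (all of step 2); the robot touches nothing.
It fails at once if another thing on the desk (bystander) is pushed more than 6 cm from its place (distance of any of sticky_pad, staples_box, marker_blue, label_box, glue_bottle, stapler from where it was at the start of the episode above 0.06 m).
It fails at once if the glue bottle is knocked over (angle between glue_bottle's own z axis and vertical above 0.6 rad).
Of pot_blue, pot_green, pot_yellow, pot_red only 3 to 4 are there at a start; the rules pass over those that are not, and their reading is None.
At some moment in a run one of pot_blue, pot_green, pot_yellow, pot_red may be knocked a few centimetres aside while the robot is not near it.
Once in a run the grip may slacken for a moment while it holds something.
It also fails if it takes over 210 s, if anything falls off the work surface, if the arm or the gripper's body presses on something with over 40 N, if the wrist force passes 120 N, or if a joint passes its speed limit or range.

ROBOT

A 7-joint arm with a two-finger parallel gripper is mounted at the origin on a cart in front of the work surface, level with it; the furniture and walls round the work are solid. World frame = base frame: x ahead of the robot, y to its left, z up, the work surface at z = 0. Lengths are in m, angles in rad, forces in N, time in s.
With the tool pointing down it reaches from about 0.425 to 0.875 m from the base axis. Payload 4.7 kg.
Tool frame: the origin (TCP) lies midway between the tips of the shut fingers; the grasp point (between the pads) lies ctrl.grasp_offset behind it (ctrl.grasp_offset is the distance from the TCP to the grasp point, in m); z points along the fingers, y is the line along which they close (so a half turn about z gives the same grasp; the last joint's range is limited). The gripper opens to 87 mm and grips with 3 to 60 N. Pads are 19 mm wide; open, the fingers measure 117 mm over their backs; the gripper's body (75 mm by 190 mm) begins 51 mm behind the grasp point.
Start: joints at [-1.321, 0.321, -0.07, 1.45, 0.023, 1.371, -0.057], TCP at [0.152, 0.632, 0.223] pointing down, gripper open.
Joint ranges: [-2.86, 2.86], [-0.3, 2.09], [-1.38, 1.24], [0.06, 2.45], [-1.56, 4.7], [0.09, 2.05], [-2.69, 2.69]. Speed limits (rad/s): [2.57, 2.57, 3.14, 3.14, 3.14, 3.14, 3.14].

INTERFACE

Orientations are given as a rotation vector (axis times angle).
In Python, from bench import ctrl gives the robot as it stands. The module is installed in compiled form; this text tells all that it offers.
- The arm moves only by the tool jog_arm, never from a script. Its argument "moves" is one flat list of numbers, 7 for each row, row after row: the shift along the tool's x, y, z in units of 30 cm (1.0 is 30 cm), then the turn, a rotation vector about the tool's x, y, z in units of 60 degrees (1.0 is 60 degrees), then the gripper's target within -1 to 1 (fully open at 1, half-way at 0, shut at -1). In form: [x, y, z, wx, wy, wz, fingers, x, y, z, wx, wy, wz, fingers, ...]. A call has exactly 8 rows; each row is the pose to reach, as a shift and turn from the pose commanded when the call began, along the tool's axes at that moment; what a row does not reach only later rows make up. A row lasts 1/8 s, in which the tool goes at most 62.5 mm and 10.7 degrees, less where a joint would pass 70% of its speed; a pose out of reach is approached as far as the arm can. A call with a number of a shift or a turn outside -1 to 1 is refused whole. A call with a gripper value outside its range is refused whole. The fingers move at their own pace and stop on an object; "newtons" is the grip in N (left out, the last holds). Time passes only in rows, so rows that repeat a pose let the fingers close, or fill a call up. It gives the time, the measured TCP pose, the force, the opening and the grip force at its end, in the units of the state.
- ctrl.get_state(): the state, without advancing time (a new reading comes with each control period).
- ctrl.get_image(name): name is "scene" or "top"; returns a dict with "pixels" (400x640x3 uint8, red, green, blue), "fx", "fy", "cx", "cy" (pixels), "dist" ([k1, k2, p1, p2, k3] as OpenCV has them; the pictures are not rectified), "xyz" and "rotation" of the camera in the world. Camera axes: x right, y up, looking along -z (the intrinsics and any distortion apply to the point x, -y, -z); pixel columns grow to the right and rows downward; lengths in m; the calibration is good to about 2 mm. A picture is of the moment at which its call begins. There is no depth.
- ctrl.close_job(): hands the job in; it is judged then, once.
The state is a dict: "time": time; "joint_positions": joint angles; "qd": joint speeds; "joint_torque": joint torques, N m; "position": TCP position; "tool_rot": TCP orientation; "ft_force": force on the tool from outside, world axes, zero at the start; "torque": the same for the moment, N m; "grip_width": opening from 0.0 (shut) to 1.0 (fully open); "grip_force": force on a finger pad.
Only numpy, scipy, OpenCV 4.12 (cv2) and the standard library are available. Lean on these libraries where they do the work, as an engineer would, in place of code of your own. Each camera call takes 0.05 s, during which the arm holds its last target. There are 200 camera calls.

## Working session

There is one attempt and no reset: what is moved stays moved. The work goes in short steps, Python scripts to look and compute and a tool call to move; the robot and the scene stay as the last step left them, time stands still between calls to the robot, and variables do not carry over. Pictures are saved under pics/ and viewed, at most 14 in all, crops included, and the job is handed in when it is done.

Besides the shell and the picture viewer there is one more tool, called after "Request:" by a JSON object that holds its "api" and its "payload". jog_arm: Moves the arm, as the interface text tells. Its arguments: {"type":"object","properties":{"moves":{"type":"array"},"newtons":{"type":"number"}},"required":["moves"]}

```bash
mkdir -p pics; cat > h.py <<'E'
import numpy as np, cv2
from scipy.spatial.transform import Rotation as R
from bench import ctrl
def snap(n,fn=None):
    im=ctrl.get_image(n)
    if fn: cv2.imwrite('pics/'+fn,im['pixels'][:,:,::-1])
    return im
def K(im): return np.array([[im['fx'],0,im['cx']],[0,im['fy'],im['cy']],[0,0,1.]])
def rotm(im):
    r=np.array(im['rotation'],float)
    return r if r.shape==(3,3) else R.from_rotvec(r).as_matrix()
def ray(im,uv):
    p=cv2.undistortPoints(np.array(uv,float).reshape(-1,1,2),K(im),np.array(im['dist'],float)).reshape(-1,2)
    d=np.c_[p[:,0],-p[:,1],-np.ones(len(p))]@rotm(im).T
    return np.array(im['xyz']),d
def onz(im,uv,z):
    c,d=ray(im,uv); return c+d*((z-c[2])/d[:,2])[:,None]
def proj(im,P):
    q=(np.atleast_2d(P)-np.array(im['xyz']))@rotm(im); q=q*[1,-1,-1]
    return cv2.projectPoints(q,np.zeros(3),np.zeros(3),K(im),np.array(im['dist'],float))[0].reshape(-1,2)
E
python3 - <<'E'
from h import *
a=snap('scene','s0.png');b=snap('top','t0.png')
for i in(a,b):print({k:np.round(v,3).tolist() for k,v in i.items() if k!='pixels'})
print(ctrl.get_state(),ctrl.grasp_offset)
E
```

```text
{'fx': 370.656, 'fy': 370.656, 'cx': 315.634, 'cy': 203.603, 'dist': [0.025, 0.0, 0.0, 0.0, 0.0], 'xyz': [-0.117, -0.487, 0.912], 'rotation': [0.679, -0.397, -0.98]}
{'fx': 412.787, 'fy': 412.787, 'cx': 314.799, 'cy': 199.031, 'dist': [-0.084, 0.0, 0.0, 0.0, 0.0], 'xyz': [0.351, -0.1, 1.662], 'rotation': [0.1, -0.105, -1.563]}
{'time': 0.1, 'joint_positions': array([-1.32089105,  0.32175871, -0.07009006,  1.45158517,  0.02263498,
        1.3707888 , -0.05690537]), 'qd': array([-5.88040604e-04,  4.32761323e-05, -1.05760386e-03, -1.24993434e-03,
       -1.19324933e-03, -1.17830395e-03,  1.26324018e-03]), 'joint_torque': array([ 3.13807022e-04, -4.92577064e+01, -4.05481188e-01, -3.13394380e+01,
       -6.41397550e-02,  3.97079706e-02,  7.19509717e-05]), 'position': array([0.15179493, 0.63150565, 0.2215484 ]), 'tool_rot': array([-3.69479992e-01, -3.11970835e+00,  2.75111341e-03]), 'ft_force': array([ 0.10333518, -0.59256345,  0.58610406]), 'torque': array([-0.00592791, -0.03024272,  0.0495703 ]), 'grip_force': 0.0, 'grip_width': 0.9961622806068225} 0.0187
```

View pics/s0.png

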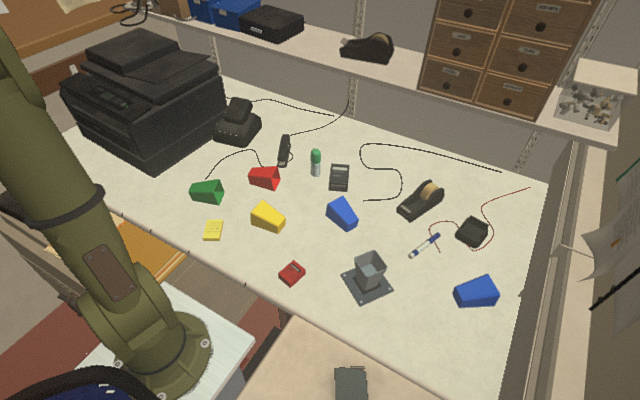

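View pics/t0.png

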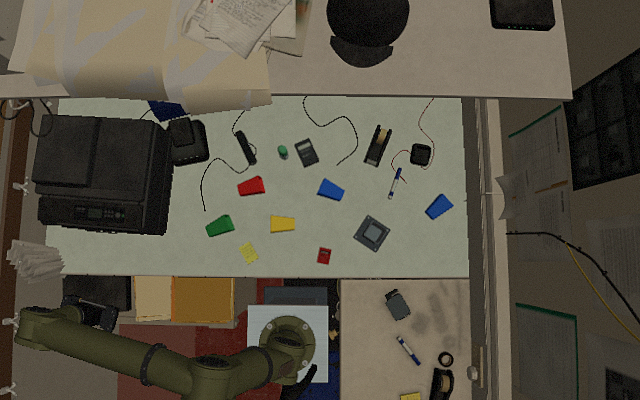

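The scene view shows green (207,192), red (264,178), yellow (268,216), two blues at (342,213) and (477,291), and the base at (368,275). In the top view they are green (220,226), red (251,186), yellow (283,224), blues (331,189) and (439,207), and the base (372,234).

```bash
cat >> h.py <<'E'
HS={'blue':((108,110,60),(125,255,255)),'green':((50,110,30),(75,255,255)),'yellow':((20,150,90),(33,255,255)),'red':((0,150,60),(6,255,255))}
def blobs(im,c,amin=60):
    hsv=cv2.cvtColor(im['pixels'],cv2.COLOR_RGB2HSV); m=cv2.inRange(hsv,*HS[c])
    if c=='red': m|=cv2.inRange(hsv,(172,150,60),(180,255,255))
    m=cv2.morphologyEx(m,cv2.MORPH_CLOSE,np.ones((3,3)))
    out=[]
    for k in cv2.findContours(m,cv2.RETR_EXTERNAL,cv2.CHAIN_APPROX_NONE)[0]:
        if cv2.contourArea(k)<amin: continue
        out.append(cv2.convexHull(k).reshape(-1,2).astype(float))
    return out
def cen(poly):
    M=cv2.moments(poly.astype(np.float32)); return np.array([M['m10'],M['m01']])/M['m00']
def tri(ia,ua,ib,ub):
    c1,d1=ray(ia,ua);c2,d2=ray(ib,ub);d1=d1[0];d2=d2[0]
    s=np.linalg.lstsq(np.c_[d1,-d2],c2-c1,rcond=None)[0]
    p,q=c1+s[0]*d1,c2+s[1]*d2; return (p+q)/2,np.linalg.norm(p-q)
E
python3 - <<'E'
from h import *
a=snap('scene');b=snap('top')
for c in HS:
    for n,im in(('s',a),('t',b)):
        for h in blobs(im,c):
            P=onz(im,h,.029)[:,:2].astype(np.float32); u=cen(h); q=onz(im,[u],.029)[0]
            if not(0.2<q[0]<1.0 and abs(q[1])<.8): continue
            (x,y),(w,l),an=cv2.minAreaRect(P); bx=cv2.boxPoints(((x,y),(w,l),an))
            print(c,n,u.round(1),q[:2].round(3),'r',round(np.hypot(*q[:2]),3),'rect',np.round([w,l,an],3))
    
    for hs in blobs(a,c):
        for ht in blobs(b,c):
            p,e=tri(a,[cen(hs)],b,[cen(ht)])
            if e<.01 and abs(p[2])<.08: print('   tri',p.round(3),round(e,4))
p=b['pixels'][165:265,200:460]; cv2.imwrite('pics/t1.png',cv2.resize(p[:,:,::-1],None,fx=3,fy=3,interpolation=cv2.INTER_CUBIC))
p=a['pixels'][160:310,180:510]; cv2.imwrite('pics/s1.png',cv2.resize(p[:,:,::-1],None,fx=2.4,fy=2.4,interpolation=cv2.INTER_CUBIC))
E
```

```text
blue s [477.4 292.3] [ 0.545 -0.606] r 0.815 rect [ 0.086  0.12  42.874]
blue s [343.8 212.6] [ 0.613 -0.168] r 0.635 rect [ 0.134  0.064 58.903]
blue t [439.2 206.8] [ 0.537 -0.604] r 0.808 rect [ 0.062  0.1   43.995]
blue t [330.4 190. ] [ 0.603 -0.167] r 0.625 rect [9.7000e-02 6.6000e-02 6.7275e+01]
   tri [ 0.537 -0.603  0.038] 0.0036
   tri [ 0.603 -0.169  0.038] 0.0064
green s [208.2 190.5] [0.464 0.268] r 0.536 rect [0.091 0.136 2.973]
green t [219.6 225.9] [0.456 0.273] r 0.532 rect [ 0.067  0.104 20.049]
   tri [0.459 0.269 0.032] 0.0093
yellow s [268.1 216.4] [0.474 0.029] r 0.475 rect [1.2700e-01 7.8000e-02 8.6435e+01]
yellow t [248.4 252.5] [0.352 0.156] r 0.385 rect [ 0.072  0.045 32.351]
yellow t [281.7 223.7] [0.467 0.026] r 0.467 rect [0.063 0.091 1.019]
   tri [0.467 0.024 0.039] 0.0028
red s [291.9 273. ] [ 0.339 -0.15 ] r 0.37 rect [5.3000e-02 6.5000e-02 7.8972e+01]
red s [264.9 176.8] [0.618 0.146] r 0.635 rect [ 0.125  0.105 40.965]
red t [266.2 288.3] [0.214 0.083] r 0.229 rect [ 0.095  0.097 88.398]
red t [323.8 255.6] [ 0.342 -0.141] r 0.37 rect [4.4000e-02 5.7000e-02 7.8861e+01]
red t [251.4 186.3] [0.616 0.15 ] r 0.634 rect [0.069 0.104 7.796]
   tri [ 0.344 -0.143  0.016] 0.0047
   tri [0.617 0.149 0.028] 0.0046
```

View pics/t1.png

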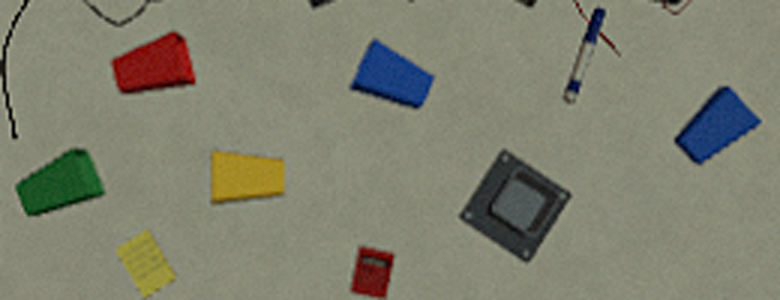

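View pics/s1.png

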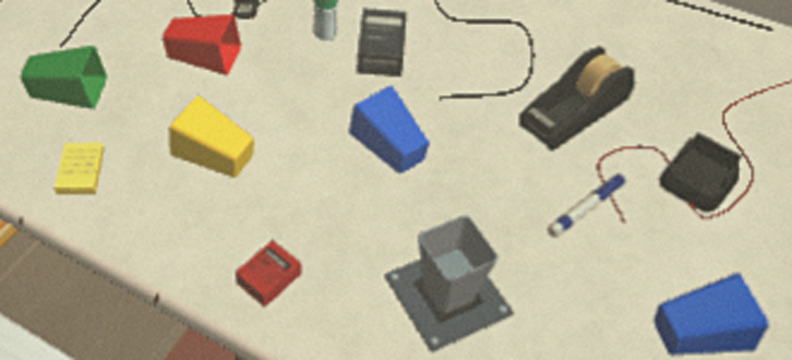

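Blue pots: A is at scene (343,213)/top (331,190), r≈0.63 m; B is at scene (477,291)/top (439,207), r≈0.81 m. A is nearer the base, and the enlarged crops confirm both are toppled pots, so A is pot_blue. Next I compute axes from the crop corners.

```bash
cat >> h.py <<'E'
def plan(targets):
    """targets: list of (grasp point G, tool matrix). prints shift/turn units from measured pose"""
    s=ctrl.get_state(); R0=R.from_rotvec(s['tool_rot']); p0=np.array(s['position'])
    for G,M in targets:
        t=np.array(G)+M[:,2]*ctrl.grasp_offset
        d=R0.as_matrix().T@(t-p0)/.3; w=(R0.inv()*R.from_matrix(M)).as_rotvec()/np.radians(60)
        print(np.round(d,3).tolist(),np.round(w,3).tolist())
def tool(az,tilt=0):
    """y_tool horizontal at azimuth az (rad), pointing down, then turned tilt deg about tool y"""
    y=np.array([np.cos(az),np.sin(az),0]);z=np.array([0,0,-1.]);x=np.cross(y,z)
    return np.c_[x,y,z]@R.from_rotvec([0,np.radians(tilt),0]).as_matrix()
E
python3 - <<'E'
from h import *
b=snap('top');a=snap('scene')
T=lambda p:np.array(p)/3+[200,165]
C={'blue':[(433,75),(377,40),(420,107),(352,88)],'green':[(17,187),(83,150),(29,215),(103,192)],
'yellow':[(284,160),(211,151),(284,193),(211,202)],'red':[(113,65),(179,33),(120,92),(195,83)]}
for c,k in C.items():
    fu=onz(b,[T(k[0])],.046)[0];mu=onz(b,[T(k[1])],.068)[0];fl=onz(b,[T(k[2])],.0)[0];ml=onz(b,[T(k[3])],.0)[0]
    u=(mu-fu)[:2];v=(ml-fl)[:2];u/=np.linalg.norm(u);v/=np.linalg.norm(v);m=u+v
    print(c,'az',np.degrees(np.arctan2(m[1],m[0])).round(1),'taper',np.degrees(np.arccos(u@v)).round(1),'foot w',np.linalg.norm((fu-fl)[:2]).round(3),'mouth w',np.linalg.norm((mu-ml)[:2]).round(3))
pc=np.array([onz(b,[T(q)],.006)[0] for q in[(503,150),(571,195),(528,262),(460,216)]])
print(pc.round(3),pc.mean(0),[np.degrees(np.arctan2(*(pc[(i+1)%4]-pc[i])[1::-1])).round(1) for i in range(4)])
S=lambda p:np.array(p)/2.4+[180,160]
ps=np.array([onz(a,[S(q)],.006)[0] for q in[(385,275),(435,350),(513,313)]]);print(ps.round(3),(ps[0]+ps[2])/2)
rs=np.array([onz(a,[S(q)],.101)[0] for q in[(418,233),(463,216),(497,254),(447,279)]]);print(rs.round(3),rs.mean(0))
G=np.array([.467,.024,.029]);m=np.array([0,1,0])
G=G-.007*m
print(G);M=tool(0,-20);plan([(G+[0,0,.12],M),(G,M)])
E
```

```text
blue az 67.5 taper 14.2 foot w 0.04 mouth w 0.063
green az -67.3 taper 9.9 foot w 0.035 mouth w 0.052
yellow az 90.9 taper 13.0 foot w 0.041 mouth w 0.063
red az -74.6 taper 16.5 foot w 0.03 mouth w 0.058
[[ 0.505 -0.318  0.006]
 [ 0.445 -0.409  0.006]
 [ 0.356 -0.35   0.006]
 [ 0.416 -0.26   0.006]] [ 0.43050576 -0.33423754  0.006     ] [np.float64(-123.5), np.float64(146.6), np.float64(56.1), np.float64(-33.4)]
[[ 0.417 -0.262  0.006]
 [ 0.361 -0.355  0.006]
 [ 0.448 -0.411  0.006]] [ 0.43278941 -0.33645776  0.006     ]
[[ 0.427 -0.291  0.101]
 [ 0.474 -0.324  0.101]
 [ 0.447 -0.377  0.101]
 [ 0.391 -0.344  0.101]] [ 0.43485601 -0.33394829  0.101     ]
[0.467 0.017 0.029]
[-1.505, -1.768, 0.304] [0.222, -0.282, 1.261]
[-1.505, -1.768, 0.704] [0.222, -0.282, 1.261]
```

Request:
{"api": "jog_arm", "payload": {"moves": [-0.2, -0.15, 0, 0, 0, 0.16, 1, -0.35, -0.33, 0, 0, 0, 0.32, 1, -0.5, -0.5, 0, 0, 0, 0.48, 1, -0.6, -0.65, 0, 0, 0, 0.6, 1, -0.7, -0.8, 0, 0, 0, 0.63, 1, -0.75, -0.88, 0, 0, 0, 0.63, 1, -0.75, -0.88, 0, 0, 0, 0.63, 1, -0.75, -0.88, 0, 0, 0, 0.63, 1], "newtons": 30}}

```text
time: 1.3
position: [0.3086, 0.3236, 0.2228]
tool_rot: [-1.359, -2.832, -0.002]
ft_force: [0.0, -0.1, 0.4]
grip_width: 1.0
grip_force: 0.0
```

```bash
python3 - <<'E'
from h import *
print(ctrl.get_state()['joint_positions'].round(2))
G=np.array([.467,.017,.029]);M=tool(0,-20);plan([(G+[0,0,.12],M),(G+[0,0,.05],M),(G,M)])
E
```

```text
[-1.06 -0.12  0.18  1.93  0.02  1.33 -0.21]
[-1.144, -0.241, 0.304] [0.113, -0.321, 0.639]
[-1.145, -0.241, 0.537] [0.113, -0.321, 0.639]
[-1.145, -0.241, 0.704] [0.113, -0.321, 0.639]
```

Request:
{"api": "jog_arm", "payload": {"moves": [-0.2, -0.04, 0.05, 0, 0, 0.16, 1, -0.4, -0.08, 0.1, 0, 0, 0.32, 1, -0.6, -0.12, 0.15, 0.03, -0.1, 0.48, 1, -0.8, -0.16, 0.2, 0.07, -0.2, 0.63, 1, -1, -0.22, 0.25, 0.11, -0.32, 0.64, 1, -1, -0.22, 0.25, 0.11, -0.32, 0.64, 1, -1, -0.22, 0.25, 0.11, -0.32, 0.64, 1, -1, -0.22, 0.25, 0.11, -0.32, 0.64, 1]}}

```text
time: 2.3
position: [0.4452, 0.0491, 0.148]
tool_rot: [2.032, 2.032, -0.351]
ft_force: [0.2, 0.1, 0.4]
grip_width: 0.996
grip_force: 0.0
```

```bash
python3 - <<'E'
from h import *
print(ctrl.get_state()['joint_positions'].round(2))
G=np.array([.467,.017,.029]);M=tool(0,-20);plan([(G+[0,0,.06],M),(G,M)])
M2=tool(0,-20+83);H=np.array([.467,-.03,.09]);plan([(H,M2)])
E
```

```text
[-0.8   0.02  0.38  2.    0.32  1.28 -0.54]
[-0.034, 0.072, 0.284] [0.003, -0.003, -0.0]
[0.034, 0.071, 0.472] [0.003, -0.003, -0.0]
[-0.121, 0.072, 0.279] [0.003, 1.38, 0.002]
```

Request:
{"api": "jog_arm", "payload": {"moves": [-0.03, 0.07, 0.15, 0, 0, 0, 1, -0.03, 0.07, 0.28, 0, 0, 0, 1, 0, 0.07, 0.38, 0, 0, 0, 1, 0.034, 0.071, 0.47, 0, 0, 0, 1, 0.034, 0.071, 0.47, 0, 0, 0, 1, 0.034, 0.071, 0.47, 0, 0, 0, -1, 0.034, 0.071, 0.47, 0, 0, 0, -1, 0.034, 0.071, 0.47, 0, 0, 0, -1], "newtons": 30}}

```text
time: 3.3
position: [0.4673, 0.0093, 0.0125]
tool_rot: [2.033, 2.029, -0.351]
ft_force: [0.7, 0.0, -1.2]
grip_width: 0.749
grip_force: 0.0
```

```bash
python3 - <<'E'
from h import *
s=ctrl.get_state();print(s['joint_positions'].round(2),s['grip_width']*.087,s['grip_force'])
M=tool(0,-20)
for y,z,t in((.01,.06,0),(-.02,.09,40),(-.03,.09,63)):plan([(np.array([.467,y,z]),tool(0,t))])
E
```

```text
[-0.73  0.24  0.43  2.1   0.29  0.95 -0.49] 0.06515293318456909 0.0
[-0.031, -0.001, -0.091] [0.004, 0.331, -0.002]
[-0.126, -0.0, -0.179] [0.004, 0.998, -0.0]
[-0.149, 0.0, -0.191] [0.005, 1.381, 0.0]
```

Fingers are still closing; wait, then lift.

Request:
{"api": "jog_arm", "payload": {"moves": [0, 0, 0, 0, 0, 0, -1, 0, 0, 0, 0, 0, 0, -1, 0, 0, 0, 0, 0, 0, -1, 0, 0, 0, 0, 0, 0, -1, 0, 0, 0, 0, 0, 0, -1, 0, 0, 0, 0, 0, 0, -1, 0, 0, 0, 0, 0, 0, -1, 0, 0, 0, 0, 0, 0, -1]}}

```text
time: 4.3
position: [0.4673, 0.0092, 0.0122]
tool_rot: [2.033, 2.029, -0.353]
ft_force: [-0.5, 0.5, 5.9]
grip_width: 0.673
grip_force: 29.6
```

Request:
{"api": "jog_arm", "payload": {"moves": [-0.01, 0, -0.07, 0, 0.05, 0, -1, -0.03, 0, -0.13, 0, 0.2, 0, -1, -0.06, 0, -0.15, 0, 0.35, 0, -1, -0.08, 0, -0.16, 0, 0.5, 0, -1, -0.1, 0, -0.17, 0, 0.66, 0, -1, -0.12, 0, -0.18, 0, 0.82, 0, -1, -0.126, 0, -0.18, 0, 0.98, 0, -1, -0.126, 0, -0.18, 0, 1, 0, -1]}}

```text
time: 5.3
position: [0.4649, -0.0115, 0.0724]
tool_rot: [-1.825, -1.809, -0.66]
ft_force: [-0.2, 0.4, -1.1]
grip_width: 0.673
grip_force: 29.9
```

```bash
python3 - <<'E'
from h import *
s=ctrl.get_state();print(s['joint_positions'].round(2),s['grip_width']*.087,s['grip_force'])
for z in(.09,.055,.05):plan([(np.array([.467,-.03,z]),tool(0,63))])
a=snap('scene')['pixels'][100:300,170:430]; cv2.imwrite('pics/s2.png',cv2.resize(a[:,:,::-1],None,fx=2.5,fy=2.5))
E
```

```text
[-0.09  0.35  0.61  2.01 -0.81  1.37  0.91] 0.0585849140352851 29.857771023380337
[0.015, 0.007, -0.027] [0.004, 0.384, -0.007]
[-0.06, 0.007, 0.062] [0.004, 0.384, -0.007]
[-0.071, 0.007, 0.075] [0.004, 0.384, -0.007]
```

View pics/s2.png

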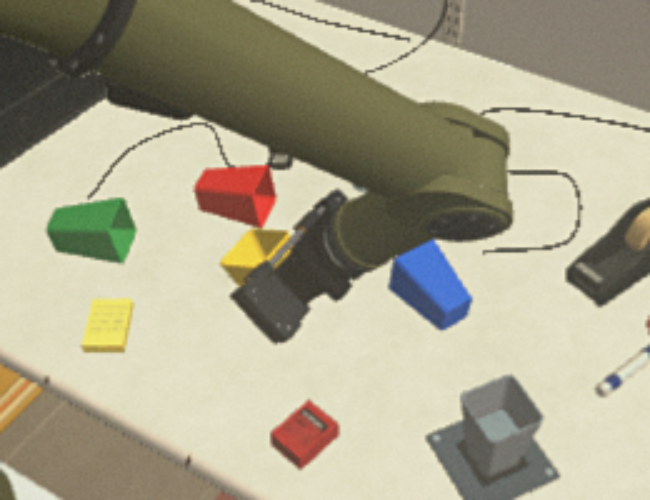

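The image shows yellow held and mostly righted, clear of everything. I'll finish the turn and set it down.

Request:
{"api": "jog_arm", "payload": {"moves": [0.01, 0.007, -0.03, 0, 0.15, 0, -1, 0.015, 0.007, -0.027, 0, 0.3, 0, -1, 0.015, 0.007, -0.027, 0, 0.385, 0, -1, -0.03, 0.007, 0.02, 0, 0.385, 0, -1, -0.06, 0.007, 0.062, 0, 0.385, 0, -1, -0.068, 0.007, 0.073, 0, 0.385, 0, -1, -0.068, 0.007, 0.073, 0, 0.385, 0, -1, -0.068, 0.007, 0.073, 0, 0.385, 0, -1]}}

```text
time: 6.35
position: [0.469, -0.0097, 0.046]
tool_rot: [-1.545, -1.548, -0.954]
ft_force: [-0.5, -0.3, -2.5]
grip_width: 0.672
grip_force: 29.9
```

```bash
python3 - <<'E'
from h import *
s=ctrl.get_state();print(s['joint_positions'].round(2),(s['position']-R.from_rotvec(s['tool_rot']).as_matrix()[:,2]*.0187).round(4))
for im in(snap('scene'),snap('top')):
    for h in blobs(im,'yellow'): print(cen(h).round(1),np.r_[h.min(0),h.max(0)])
    print('exp',proj(im,[[.467,-.03,0],[.467,-.03,.095]]).round(1).tolist())
E
```

```text
[ 0.16  0.69  0.5   1.9  -1.04  1.68  1.21] [ 0.4689 -0.0264  0.0545]
[279.8 211. ] [265. 198. 293. 222.]
exp [[282.8, 231.2], [281.0, 211.1]]
[410.8 396.2] [401. 392. 419. 399.]
[248.4 252.6] [239. 243. 257. 263.]
[292.7 222.8] [284. 214. 301. 231.]
exp [[296.1, 224.2], [295.1, 222.4]]
```

Request:
{"api": "jog_arm", "payload": {"moves": [-0.006, 0, 0.008, 0, 0, 0, -1, -0.012, 0, 0.012, 0, 0, 0, -1, -0.012, 0, 0.012, 0, 0, 0, -1, -0.012, 0, 0.012, 0, 0, 0, 1, -0.012, 0, 0.012, 0, 0, 0, 1, -0.012, 0, 0.012, 0, 0, 0, 1, -0.012, 0, 0.012, 0, 0, 0, 1, -0.012, 0, 0.012, 0, 0, 0, 1]}}

```text
time: 7.45
position: [0.4686, -0.0082, 0.0406]
tool_rot: [-1.546, -1.546, -0.953]
ft_force: [0.4, 0.4, 0.1]
grip_width: 0.995
grip_force: 0.0
```

Request:
{"api": "jog_arm", "payload": {"moves": [0, 0, -0.05, 0, 0, 0, 1, 0, 0, -0.15, 0, 0, 0, 1, 0, 0, -0.25, 0, 0, 0, 1, 0.05, 0, -0.35, 0, -0.1, 0, 1, 0.1, 0, -0.45, 0, -0.25, 0, 1, 0.15, 0, -0.5, 0, -0.4, 0, 1, 0.2, 0, -0.55, 0, -0.55, 0, 1, 0.2, 0, -0.55, 0, -0.7, 0, 1]}}

```text
time: 8.45
position: [0.4691, -0.1312, 0.1712]
tool_rot: [-2.03, -2.022, -0.381]
ft_force: [-0.3, 1.3, -0.3]
grip_width: 1.0
grip_force: 0.0
```

```bash
cat >> h.py <<'E'
def pots():
    a=snap('scene');b=snap('top')
    for c in HS:
        for hs in blobs(a,c):
            for ht in blobs(b,c):
                p,e=tri(a,[cen(hs)],b,[cen(ht)])
                if e<.015 and abs(p[2])<.3 and p[0]>.3: print(c,p.round(3),round(e,4),np.ptp(ht,axis=0),np.ptp(hs,axis=0))
E
python3 - <<'E'
from h import *
pots()
s=ctrl.get_state();print(s['joint_positions'].round(2))
az=np.radians(-67.3); m=np.array([np.cos(az),np.sin(az),0]);G=np.array([.459,.270,.029])-.007*m
print(G); plan([(G+[0,0,.12],tool(az+np.pi/2,20)),(G,tool(az+np.pi/2,20))])
E
```

```text
blue [ 0.537 -0.603  0.038] 0.0036 [27. 24.] [44. 31.]
blue [ 0.613 -0.164  0.024] 0.0047 [26. 14.] [29. 34.]
green [0.459 0.269 0.033] 0.0095 [27. 21.] [34. 23.]
yellow [ 0.471 -0.029  0.061] 0.0045 [17. 17.] [27. 35.]
red [ 0.349 -0.138  0.005] 0.0054 [12. 15.] [25. 25.]
red [0.618 0.148 0.029] 0.0055 [26. 19.] [31. 24.]
[-0.23  0.15  0.75  1.86 -0.43  1.38  0.66]
[0.45629866 0.27645777 0.029     ]
[1.219, -0.047, 0.617] [0.139, -0.019, -0.347]
[1.074, -0.051, 0.99] [0.139, -0.019, -0.347]
```

Yellow stands at (0.471,-0.029). Next is green.

Request:
{"api": "jog_arm", "payload": {"moves": [0.15, 0, 0.03, 0, 0, -0.05, 1, 0.3, 0, 0.08, 0, 0, -0.1, 1, 0.5, -0.02, 0.2, 0.05, 0, -0.15, 1, 0.7, -0.03, 0.32, 0.1, -0.01, -0.25, 1, 0.85, -0.04, 0.42, 0.14, -0.02, -0.35, 1, 1, -0.04, 0.5, 0.14, -0.02, -0.35, 1, 1, -0.04, 0.5, 0.14, -0.02, -0.35, 1, 1, -0.04, 0.5, 0.14, -0.02, -0.35, 1]}}

```text
time: 9.55
position: [0.4569, 0.2035, 0.136]
tool_rot: [-1.579, -2.354, -0.268]
ft_force: [-0.1, -0.9, 0.5]
grip_width: 1.002
grip_force: 0.0
```

```bash
python3 - <<'E'
from h import *
s=ctrl.get_state();print(s['joint_positions'].round(2))
az=np.radians(-67.3); m=np.array([np.cos(az),np.sin(az),0]);G=np.array([.459,.270,.029])-.007*m
plan([(G+[0,0,.08],tool(az+np.pi/2,20)),(G,tool(az+np.pi/2,20))])
E
```

```text
[-0.62  0.12  0.42  1.93 -0.42  1.21  0.36]
[0.181, 0.092, 0.224] [-0.006, -0.0, -0.008]
[0.09, 0.094, 0.474] [-0.006, -0.0, -0.008]
```

Request:
{"api": "jog_arm", "payload": {"moves": [0.12, 0.06, 0.1, 0, 0, 0, 1, 0.18, 0.09, 0.22, 0, 0, 0, 1, 0.14, 0.09, 0.35, 0, 0, 0, 1, 0.09, 0.094, 0.474, 0, 0, 0, 1, 0.09, 0.094, 0.474, 0, 0, 0, 1, 0.09, 0.094, 0.474, 0, 0, 0, -1, 0.09, 0.094, 0.474, 0, 0, 0, -1, 0.09, 0.094, 0.474, 0, 0, 0, -1]}}

```text
time: 10.55
position: [0.4546, 0.2848, 0.0139]
tool_rot: [-1.576, -2.358, -0.274]
ft_force: [-0.3, -0.6, 0.4]
grip_width: 0.743
grip_force: 0.1
```

Request:
{"api": "jog_arm", "payload": {"moves": [0, 0, 0, 0, 0, 0, -1, 0, 0, 0, 0, 0, 0, -1, 0, 0, 0, 0, 0, 0, -1, 0, 0, 0, 0, 0, 0, -1, 0, 0, 0, 0, 0, 0, -1, 0, 0, 0, 0, 0, 0, -1, 0, 0, 0, 0, 0, 0, -1, 0, 0, 0, 0, 0, 0, -1]}}

```text
time: 11.55
position: [0.4542, 0.2846, 0.0136]
tool_rot: [-1.576, -2.357, -0.273]
ft_force: [-1.7, -2.4, 6.8]
grip_width: 0.684
grip_force: 29.5
```

```bash
python3 - <<'E'
from h import *
s=ctrl.get_state();print(s['joint_positions'].round(2),(s['grip_width']*87-46)*95/22)
az=np.radians(-67.3)
plan([([.456,.25,.09],tool(az+np.pi/2,10)),([.45,.17,.09],tool(az+np.pi/2,-20)),([.45,.17,.09],tool(az+np.pi/2,-40)),([.45,.17,.09],tool(az+np.pi/2,-63)),([.45,.17,.052],tool(az+np.pi/2,-63))])
E
```

```text
[-0.67  0.32  0.33  1.98 -0.56  0.96  0.4 ] 58.205529921069754
[-0.026, -0.039, -0.215] [-0.004, -0.167, -0.004]
[-0.28, -0.16, -0.31] [-0.005, -0.667, -0.003]
[-0.294, -0.16, -0.326] [-0.005, -1.001, -0.002]
[-0.301, -0.16, -0.35] [-0.006, -1.384, -0.001]
[-0.345, -0.16, -0.231] [-0.006, -1.384, -0.001]
```

Request:
{"api": "jog_arm", "payload": {"moves": [-0.01, -0.01, -0.12, 0, 0, 0, -1, -0.03, -0.04, -0.21, 0, -0.17, 0, -1, -0.11, -0.08, -0.25, 0, -0.34, 0, -1, -0.2, -0.12, -0.28, 0, -0.51, 0, -1, -0.28, -0.16, -0.31, 0, -0.67, 0, -1, -0.285, -0.16, -0.32, 0, -0.84, 0, -1, -0.294, -0.16, -0.33, 0, -1, 0, -1, -0.294, -0.16, -0.33, 0, -1, 0, -1]}}

```text
time: 12.55
position: [0.4525, 0.161, 0.0734]
tool_rot: [1.387, 2.1, -0.516]
ft_force: [0.2, 0.9, -0.8]
grip_width: 0.681
grip_force: 29.8
```

```bash
python3 - <<'E'
from h import *
s=ctrl.get_state();print(s['joint_positions'].round(2),s['grip_width'])
az=np.radians(-67.3)
plan([([.45,.17,.085],tool(az+np.pi/2,-63)),([.45,.17,.053],tool(az+np.pi/2,-63))])
E
```

```text
[-1.17  0.32  0.35  2.    0.55  1.22 -0.71] 0.6810977049980764
[-0.026, 0.004, 0.008] [-0.003, -0.384, 0.01]
[0.043, 0.005, 0.09] [-0.003, -0.384, 0.01]
```

Request:
{"api": "jog_arm", "payload": {"moves": [-0.02, 0.004, 0, 0, -0.15, 0, -1, -0.026, 0.004, 0.008, 0, -0.3, 0, -1, -0.026, 0.004, 0.008, 0, -0.385, 0, -1, 0, 0.004, 0.04, 0, -0.385, 0, -1, 0.03, 0.004, 0.075, 0, -0.385, 0, -1, 0.045, 0.004, 0.092, 0, -0.385, 0, -1, 0.045, 0.004, 0.092, 0, -0.385, 0, -1, 0.045, 0.004, 0.092, 0, -0.385, 0, -1]}}

```text
time: 13.55
position: [0.4585, 0.1519, 0.0462]
tool_rot: [1.177, 1.767, -0.728]
ft_force: [-0.2, 0.8, -1.1]
grip_width: 0.686
grip_force: 29.8
```

```bash
python3 - <<'E'
from h import *
s=ctrl.get_state();print((s['position']-R.from_rotvec(s['tool_rot']).as_matrix()[:,2]*.0187).round(4))
b=snap('top');print([np.r_[h.min(0),h.max(0)] for h in blobs(b,'green')],proj(b,[[.45,.17,0],[.45,.17,.095]]))
pots()
E
```

```text
[0.4521 0.1673 0.0547]
[array([527., 306., 576., 323.]), array([232., 216., 253., 236.])] [[246.53248769 228.09893303]
 [242.52442637 226.57973652]]
blue [ 0.537 -0.603  0.038] 0.0044 [26. 24.] [44. 31.]
blue [ 0.603 -0.169  0.037] 0.0063 [26. 21.] [29. 34.]
green [0.457 0.17  0.07 ] 0.0069 [21. 20.] [24. 32.]
yellow [ 0.471 -0.029  0.063] 0.0057 [17. 17.] [28. 35.]
red [ 0.344 -0.143  0.016] 0.0046 [13. 15.] [25. 25.]
red [0.617 0.149 0.028] 0.0046 [26. 19.] [31. 24.]
```

Request:
{"api": "jog_arm", "payload": {"moves": [0.006, 0, 0.006, 0, 0, 0, -1, 0.013, 0, 0.01, 0, 0, 0, -1, 0.013, 0, 0.01, 0, 0, 0, -1, 0.013, 0, 0.01, 0, 0, 0, 1, 0.013, 0, 0.01, 0, 0, 0, 1, 0.013, 0, 0.01, 0, 0, 0, 1, 0.013, 0, 0.01, 0, 0, 0, 1, 0.013, 0, 0.01, 0, 0, 0, 1]}}

```text
time: 14.7
position: [0.4585, 0.1511, 0.041]
tool_rot: [1.176, 1.767, -0.729]
ft_force: [-0.4, 0.0, -1.1]
grip_width: 0.995
grip_force: 0.0
```

Request:
{"api": "jog_arm", "payload": {"moves": [0, 0, -0.05, 0, 0, 0, 1, 0, 0, -0.15, 0, 0, 0, 1, 0, 0, -0.25, 0, 0, 0, 1, -0.05, 0, -0.35, 0, 0.1, 0, 1, -0.1, 0, -0.45, 0, 0.25, 0, 1, -0.15, 0, -0.5, 0, 0.4, 0, 1, -0.2, 0, -0.55, 0, 0.55, 0, 1, -0.2, 0, -0.55, 0, 0.7, 0, 1]}}

```text
time: 15.7
position: [0.4136, 0.2649, 0.1722]
tool_rot: [1.567, 2.355, -0.287]
ft_force: [-0.4, 0.0, -1.6]
grip_width: 1.0
grip_force: 0.0
```

```bash
python3 - <<'E'
from h import *
s=ctrl.get_state();print(s['joint_positions'].round(2));pots()
az=np.radians(-74.6); m=np.array([np.cos(az),np.sin(az),0]);G=np.array([.617,.150,.029])-.007*m
plan([(G+[0,0,.1],tool(az+np.pi/2,20)),(G,tool(az+np.pi/2,20))])
E
```

```text
[-1.15  0.11  0.31  1.86  0.3   1.35 -0.54]
blue [ 0.536 -0.603  0.038] 0.004 [27. 25.] [44. 32.]
blue [ 0.603 -0.169  0.038] 0.0068 [26. 21.] [29. 34.]
green [0.451 0.173 0.066] 0.0071 [19. 19.] [24. 29.]
yellow [ 0.471 -0.029  0.063] 0.0057 [17. 17.] [28. 35.]
red [ 0.344 -0.143  0.016] 0.0047 [13. 15.] [25. 25.]
red [0.617 0.148 0.029] 0.0049 [26. 19.] [31. 24.]
[-0.439, 0.489, 0.386] [0.001, 0.681, 0.115]
[-0.321, 0.489, 0.697] [0.001, 0.681, 0.115]
```

Request:
{"api": "jog_arm", "payload": {"moves": [0, 0.12, 0, 0, 0.12, 0.02, 1, -0.1, 0.25, 0.1, 0, 0.28, 0.05, 1, -0.25, 0.38, 0.25, 0, 0.45, 0.1, 1, -0.4, 0.48, 0.36, 0, 0.6, 0.115, 1, -0.439, 0.489, 0.386, 0, 0.68, 0.115, 1, -0.439, 0.489, 0.386, 0, 0.68, 0.115, 1, -0.4, 0.489, 0.5, 0, 0.68, 0.115, 1, -0.36, 0.489, 0.6, 0, 0.68, 0.115, 1]}}

```text
time: 16.8
position: [0.6094, 0.1689, 0.0373]
tool_rot: [-1.713, -2.274, -0.289]
ft_force: [-0.7, -0.1, 0.0]
grip_width: 0.997
grip_force: 0.0
```

```bash
python3 - <<'E'
from h import *
s=ctrl.get_state();print(s['joint_positions'].round(2))
az=np.radians(-74.6); m=np.array([np.cos(az),np.sin(az),0]);G=np.array([.617,.150,.029])-.007*m
plan([(G,tool(az+np.pi/2,20))])
E
```

```text
[-0.47  0.52  0.45  1.68 -0.61  1.16  0.51]
[-0.051, 0.008, 0.073] [-0.011, 0.004, 0.008]
```

Request:
{"api": "jog_arm", "payload": {"moves": [-0.04, 0.008, 0.03, -0.01, 0, 0.01, 1, -0.05, 0.008, 0.073, -0.01, 0, 0.01, 1, -0.05, 0.008, 0.073, -0.01, 0, 0.01, 1, -0.05, 0.008, 0.073, -0.01, 0, 0.01, -1, -0.05, 0.008, 0.073, -0.01, 0, 0.01, -1, -0.05, 0.008, 0.073, -0.01, 0, 0.01, -1, -0.05, 0.008, 0.073, -0.01, 0, 0.01, -1, -0.05, 0.008, 0.073, -0.01, 0, 0.01, -1]}}

```text
time: 17.8
position: [0.6156, 0.1593, 0.014]
tool_rot: [-1.737, -2.265, -0.305]
ft_force: [-1.2, -0.8, 3.1]
grip_width: 0.691
grip_force: 29.7
```

Request:
{"api": "jog_arm", "payload": {"moves": [0, 0, 0, 0, 0, 0, -1, 0, 0, 0, 0, 0, 0, -1, 0, 0, 0, 0, 0, 0, -1, 0, 0, 0, 0, 0, 0, -1, 0, 0, 0, 0, 0, 0, -1, 0, 0, 0, 0, 0, 0, -1, 0, 0, 0, 0, 0, 0, -1, 0, 0, 0, 0, 0, 0, -1]}}

```text
time: 18.8
position: [0.6156, 0.1592, 0.014]
tool_rot: [-1.737, -2.265, -0.305]
ft_force: [-2.7, -0.7, 5.7]
grip_width: 0.691
grip_force: 29.6
```

```bash
python3 - <<'E'
from h import *
s=ctrl.get_state();print(s['joint_positions'].round(2),(s['grip_width']*87-46)*95/22)
az=np.radians(-74.6)
P=[.615,.12]
plan([([.617,.15,.09],tool(az+np.pi/2,10)),(P+[.09],tool(az+np.pi/2,-40)),(P+[.09],tool(az+np.pi/2,-63)),(P+[.052],tool(az+np.pi/2,-63))])
E
```

```text
[-0.44  0.55  0.44  1.69 -0.63  1.12  0.54] 60.79338791844653
[0.046, -0.003, -0.188] [0.004, -0.162, -0.006]
[-0.087, -0.035, -0.25] [0.001, -0.995, -0.007]
[-0.095, -0.035, -0.273] [-0.001, -1.379, -0.008]
[-0.137, -0.035, -0.154] [-0.001, -1.379, -0.008]
```

Request:
{"api": "jog_arm", "payload": {"moves": [0.02, 0, -0.1, 0, 0, 0, -1, 0.03, -0.003, -0.19, 0, -0.16, 0, -1, 0, -0.01, -0.21, 0, -0.33, 0, -1, -0.03, -0.02, -0.23, 0, -0.5, 0, -1, -0.05, -0.03, -0.24, 0, -0.67, 0, -1, -0.07, -0.035, -0.25, 0, -0.84, 0, -1, -0.087, -0.035, -0.25, 0, -1, 0, -1, -0.087, -0.035, -0.25, 0, -1, 0, -1]}}

```text
time: 19.8
position: [0.6158, 0.1133, 0.071]
tool_rot: [1.528, 2.012, -0.565]
ft_force: [-0.2, 0.1, -1.9]
grip_width: 0.693
grip_force: 29.8
```

```bash
python3 - <<'E'
from h import *
s=ctrl.get_state();print(s['joint_positions'].round(2),s['grip_width'])
az=np.radians(-74.6);P=[.615,.12]
plan([(P+[.09],tool(az+np.pi/2,-63)),(P+[.054],tool(az+np.pi/2,-63))])
E
```

```text
[-1.16  0.65  0.75  1.69  0.29  1.13 -0.36] 0.6933091427615695
[-0.048, 0.003, -0.005] [-0.002, -0.379, 0.004]
[0.03, 0.004, 0.086] [-0.002, -0.379, 0.004]
```

Request:
{"api": "jog_arm", "payload": {"moves": [-0.04, 0.004, 0, 0, -0.15, 0, -1, -0.048, 0.004, 0, 0, -0.3, 0, -1, -0.048, 0.004, 0, 0, -0.38, 0, -1, -0.02, 0.004, 0.03, 0, -0.38, 0, -1, 0.01, 0.004, 0.065, 0, -0.38, 0, -1, 0.028, 0.004, 0.084, 0, -0.38, 0, -1, 0.028, 0.004, 0.084, 0, -0.38, 0, -1, 0.028, 0.004, 0.084, 0, -0.38, 0, -1]}}

```text
time: 20.8
position: [0.6223, 0.099, 0.0512]
tool_rot: [1.305, 1.697, -0.797]
ft_force: [0.8, 0.2, -2.4]
grip_width: 0.696
grip_force: 29.9
```

```bash
python3 - <<'E'
from h import *
s=ctrl.get_state();print((s['position']-R.from_rotvec(s['tool_rot']).as_matrix()[:,2]*.0187).round(4));pots()
E
```

```text
[0.6179 0.1151 0.0597]
blue [ 0.538 -0.603  0.037] 0.0048 [26. 24.] [44. 32.]
blue [ 0.603 -0.169  0.038] 0.0066 [26. 21.] [29. 34.]
green [0.451 0.173 0.065] 0.0079 [19. 19.] [24. 31.]
yellow [ 0.471 -0.03   0.065] 0.0061 [17. 17.] [28. 35.]
red [ 0.344 -0.143  0.017] 0.0052 [13. 15.] [25. 25.]
red [0.624 0.116 0.071] 0.0051 [20. 19.] [24. 31.]
```

Request:
{"api": "jog_arm", "payload": {"moves": [0.006, 0, 0.004, 0, 0, 0, -1, 0.012, 0, 0.008, 0, 0, 0, -1, 0.018, 0, 0.01, 0, 0, 0, -1, 0.018, 0, 0.01, 0, 0, 0, 1, 0.018, 0, 0.01, 0, 0, 0, 1, 0.018, 0, 0.01, 0, 0, 0, 1, 0.018, 0, 0.01, 0, 0, 0, 1, 0.018, 0, 0.01, 0, 0, 0, 1]}}

```text
time: 21.9
position: [0.622, 0.099, 0.0445]
tool_rot: [1.304, 1.697, -0.798]
ft_force: [0.2, -0.7, -0.5]
grip_width: 0.995
grip_force: 0.0
```

Request:
{"api": "jog_arm", "payload": {"moves": [0, 0, -0.05, 0, 0, 0, 1, 0, 0, -0.15, 0, 0, 0, 1, 0, 0, -0.25, 0, 0, 0, 1, -0.05, 0, -0.35, 0, 0.1, 0, 1, -0.1, 0, -0.45, 0, 0.25, 0, 1, -0.15, 0, -0.5, 0, 0.4, 0, 1, -0.2, 0, -0.55, 0, 0.55, 0, 1, -0.2, 0, -0.55, 0, 0.7, 0, 1]}}

```text
time: 22.9
position: [0.5916, 0.2172, 0.1761]
tool_rot: [1.724, 2.251, -0.306]
ft_force: [-0.3, 0.1, -0.7]
grip_width: 1.0
grip_force: 0.0
```

```bash
python3 - <<'E'
from h import *
s=ctrl.get_state();print(s['joint_positions'].round(2));pots()
az=np.radians(67.5); m=np.array([np.cos(az),np.sin(az),0]);G=np.array([.604,-.169,.029])-.007*m
plan([(G+[0,0,.12],tool(az-np.pi/2,-20)),(G,tool(az-np.pi/2,-20))])
E
```

```text
[-1.13  0.43  0.71  1.56  0.08  1.32 -0.22]
blue [ 0.537 -0.603  0.037] 0.0035 [26. 24.] [44. 31.]
blue [ 0.603 -0.169  0.038] 0.0063 [26. 21.] [29. 34.]
green [0.449 0.17  0.084] 0.0056 [19. 19.] [24. 18.]
yellow [ 0.471 -0.03   0.065] 0.0059 [17. 17.] [28. 35.]
red [ 0.344 -0.143  0.017] 0.0049 [13. 15.] [25. 25.]
red [0.619 0.121 0.06 ] 0.005 [18. 17.] [23. 31.]
[-1.129, -0.311, 0.593] [0.223, 0.013, 0.576]
[-0.986, -0.314, 0.967] [0.223, 0.013, 0.576]
```

Red stands at (0.619,0.121). Next is pot_blue, the near one.

Request:
{"api": "jog_arm", "payload": {"moves": [-0.15, -0.04, 0.04, 0, 0, 0.05, 1, -0.3, -0.08, 0.08, 0, 0, 0.15, 1, -0.45, -0.13, 0.12, 0.05, 0, 0.25, 1, -0.6, -0.18, 0.18, 0.1, 0, 0.35, 1, -0.8, -0.25, 0.4, 0.2, 0.01, 0.5, 1, -1, -0.3, 0.5, 0.22, 0.01, 0.576, 1, -1, -0.31, 0.55, 0.22, 0.01, 0.576, 1, -1, -0.31, 0.55, 0.22, 0.01, 0.576, 1]}}

```text
time: 24.0
position: [0.586, -0.1401, 0.1244]
tool_rot: [2.415, 1.622, -0.447]
ft_force: [-0.4, 0.4, 1.0]
grip_width: 1.0
grip_force: 0.0
```

```bash
python3 - <<'E'
from h import *
s=ctrl.get_state();print(s['joint_positions'].round(2))
az=np.radians(67.5); m=np.array([np.cos(az),np.sin(az),0]);G=np.array([.604,-.169,.029])-.007*m
plan([(G+[0,0,.06],tool(az-np.pi/2,-20)),(G,tool(az-np.pi/2,-20))])
E
```

```text
[-0.7   0.51  0.91  1.66 -0.05  1.24 -0.21]
[-0.041, 0.093, 0.204] [-0.002, 0.014, 0.005]
[0.03, 0.093, 0.391] [-0.002, 0.014, 0.005]
```

Request:
{"api": "jog_arm", "payload": {"moves": [-0.04, 0.08, 0.1, 0, 0, 0, 1, -0.04, 0.093, 0.2, 0, 0.014, 0, 1, 0, 0.093, 0.3, 0, 0.014, 0, 1, 0.03, 0.093, 0.391, 0, 0.014, 0, 1, 0.03, 0.093, 0.391, 0, 0.014, 0, 1, 0.03, 0.093, 0.391, 0, 0.014, 0, -1, 0.03, 0.093, 0.391, 0, 0.014, 0, -1, 0.03, 0.093, 0.391, 0, 0.014, 0, -1]}}

```text
time: 25.0
position: [0.6032, -0.1773, 0.0144]
tool_rot: [2.421, 1.634, -0.416]
ft_force: [-1.5, -0.3, 0.4]
grip_width: 0.742
grip_force: 0.2
```

Request:
{"api": "jog_arm", "payload": {"moves": [0, 0, 0, 0, 0, 0, -1, 0, 0, 0, 0, 0, 0, -1, 0, 0, 0, 0, 0, 0, -1, 0, 0, 0, 0, 0, 0, -1, 0, 0, 0, 0, 0, 0, -1, 0, 0, 0, 0, 0, 0, -1, 0, 0, 0, 0, 0, 0, -1, 0, 0, 0, 0, 0, 0, -1]}}

```text
time: 26.0
position: [0.6029, -0.1773, 0.0141]
tool_rot: [2.422, 1.634, -0.417]
ft_force: [-1.6, 1.8, 5.4]
grip_width: 0.694
grip_force: 29.5
```

```bash
python3 - <<'E'
from h import *
s=ctrl.get_state();print(s['joint_positions'].round(2),(s['grip_width']*87-46)*95/22)
az=np.radians(67.5)-np.pi/2
P=[.612,-.115]
plan([([.604,-.16,.09],tool(az,-10)),(P+[.095],tool(az,40)),(P+[.09],tool(az,63)),(P+[.052],tool(az,63))])
E
```

```text
[-0.56  0.66  0.82  1.69 -0.16  1.05 -0.13] 62.24764355759364
[-0.023, -0.018, -0.195] [0.003, 0.159, 0.008]
[0.156, -0.049, -0.291] [-0.001, 0.992, 0.009]
[0.169, -0.049, -0.298] [-0.003, 1.376, 0.009]
[0.212, -0.049, -0.179] [-0.003, 1.376, 0.009]
```

Request:
{"api": "jog_arm", "payload": {"moves": [-0.01, 0, -0.1, 0, 0, 0, -1, -0.02, -0.015, -0.2, 0, 0.16, 0, -1, 0.03, -0.03, -0.24, 0, 0.33, 0, -1, 0.08, -0.04, -0.26, 0, 0.5, 0, -1, 0.12, -0.045, -0.28, 0, 0.67, 0, -1, 0.15, -0.049, -0.29, 0, 0.84, 0, -1, 0.156, -0.049, -0.29, 0, 1, 0, -1, 0.156, -0.049, -0.29, 0, 1, 0, -1]}}

```text
time: 27.0
position: [0.6134, -0.1092, 0.0763]
tool_rot: [-2.193, -1.463, -0.797]
ft_force: [0.4, 0.0, -2.0]
grip_width: 0.696
grip_force: 29.7
```

```bash
python3 - <<'E'
from h import *
s=ctrl.get_state();print(s['joint_positions'].round(2),s['grip_width'])
az=np.radians(67.5)-np.pi/2
P=[.612,-.115]
plan([(P+[.09],tool(az,63)),(P+[.056],tool(az,63))])
E
```

```text
[ 0.08  0.51  0.54  1.77 -0.99  1.31  0.67] 0.6955428859136149
[0.039, 0.003, 0.01] [-0.003, 0.381, -0.004]
[-0.034, 0.004, 0.096] [-0.003, 0.381, -0.004]
```

Request:
{"api": "jog_arm", "payload": {"moves": [0.03, 0.004, 0.01, 0, 0.15, 0, -1, 0.039, 0.004, 0.01, 0, 0.3, 0, -1, 0.039, 0.004, 0.01, 0, 0.381, 0, -1, 0, 0.004, 0.06, 0, 0.381, 0, -1, -0.034, 0.004, 0.096, 0, 0.381, 0, -1, -0.034, 0.004, 0.096, 0, 0.381, 0, -1, -0.034, 0.004, 0.096, 0, 0.381, 0, -1, -0.034, 0.004, 0.096, 0, 0.381, 0, -1]}}

```text
time: 28.0
position: [0.622, -0.0944, 0.052]
tool_rot: [-1.879, -1.27, -1.159]
ft_force: [-0.1, -0.7, -1.4]
grip_width: 0.695
grip_force: 29.7
```

```bash
python3 - <<'E'
from h import *
s=ctrl.get_state();print((s['position']-R.from_rotvec(s['tool_rot']).as_matrix()[:,2]*.0187).round(4));pots()
E
```

```text
[ 0.6157 -0.1098  0.0604]
blue [ 0.538 -0.603  0.036] 0.0042 [27. 24.] [44. 31.]
blue [ 0.615 -0.101  0.092] 0.0113 [21. 20.] [20. 14.]
yellow [ 0.471 -0.029  0.061] 0.0048 [17. 17.] [28. 35.]
red [0.62  0.123 0.053] 0.003 [18. 18.] [23. 31.]
```

Request:
{"api": "jog_arm", "payload": {"moves": [-0.006, 0, 0.004, 0, 0, 0, -1, -0.012, 0, 0.008, 0, 0, 0, -1, -0.018, 0, 0.01, 0, 0, 0, -1, -0.018, 0, 0.01, 0, 0, 0, 1, -0.018, 0, 0.01, 0, 0, 0, 1, -0.018, 0, 0.01, 0, 0, 0, 1, -0.018, 0, 0.01, 0, 0, 0, 1, -0.018, 0, 0.01, 0, 0, 0, 1]}}

```text
time: 29.1
position: [0.6217, -0.0942, 0.0451]
tool_rot: [-1.879, -1.268, -1.159]
ft_force: [-0.2, 0.5, 0.4]
grip_width: 0.995
grip_force: 0.0
```

Request:
{"api": "jog_arm", "payload": {"moves": [0, 0, -0.05, 0, 0, 0, 1, 0, 0, -0.15, 0, 0, 0, 1, 0, 0, -0.25, 0, 0, 0, 1, 0.05, 0, -0.35, 0, -0.1, 0, 1, 0.1, 0, -0.45, 0, -0.25, 0, 1, 0.15, 0, -0.5, 0, -0.4, 0, 1, 0.2, 0, -0.55, 0, -0.55, 0, 1, 0.2, 0, -0.6, 0, -0.7, 0, 1]}}

```text
time: 30.1
position: [0.5717, -0.2201, 0.1826]
tool_rot: [-2.41, -1.624, -0.451]
ft_force: [0.3, -0.3, -0.5]
grip_width: 1.003
grip_force: 0.0
```

```bash
python3 - <<'E'
from h import *
s=ctrl.get_state();print(s['joint_positions'].round(2));pots()
a=snap('scene')['pixels'][120:320,170:490];b=snap('top')['pixels'][160:280,200:450]
o=np.vstack([cv2.resize(a,(700,437)),np.zeros((3,700,3),np.uint8)])[:,:,::-1]
cv2.imwrite('pics/s3.png',o);cv2.imwrite('pics/t3.png',cv2.resize(b[:,:,::-1],None,fx=3,fy=3,interpolation=cv2.INTER_CUBIC))
E
```

```text
[-0.03  0.35  0.7   1.63 -0.59  1.38  0.43]
blue [ 0.537 -0.603  0.038] 0.0036 [25. 24.] [44. 31.]
blue [ 0.613 -0.11   0.06 ] 0.0025 [20. 19.] [25. 34.]
green [0.449 0.17  0.084] 0.0053 [19. 19.] [24. 18.]
yellow [ 0.471 -0.029  0.064] 0.0057 [17. 17.] [28. 35.]
red [ 0.351 -0.138  0.003] 0.0045 [13. 14.] [25. 25.]
red [0.619 0.121 0.062] 0.006 [18. 18.] [23. 31.]
```

View pics/s3.png

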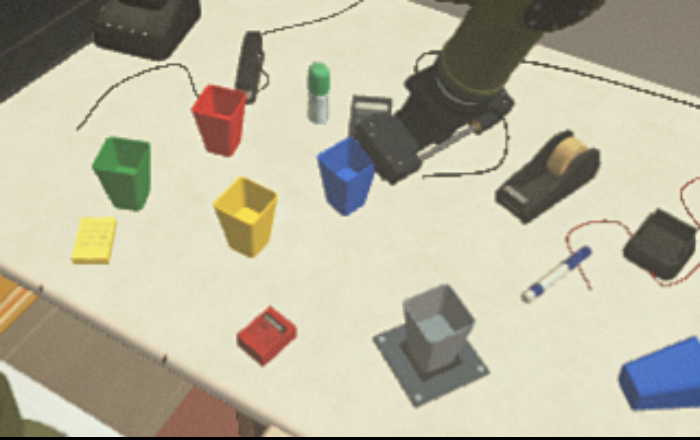

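View pics/t3.png

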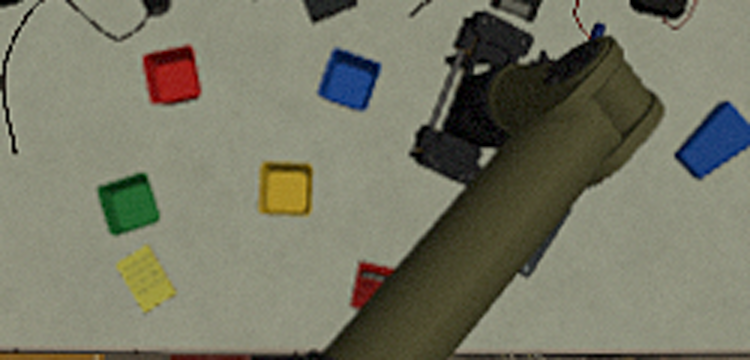

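Both views show all four coloured pots upright on the desk: scene crop blue (345,175), yellow (246,215), green (123,172), red (219,120). Step 1 is met. Next, measure the rims and fetch blue.

```bash
cat >> h.py <<'E'
def rims(n='top'):
    b=snap(n);out={}
    for c in HS:
        for h in blobs(b,c,150):
            P=onz(b,h,.095)[:,:2]; 
            (x,y),(w,l),an=cv2.minAreaRect((P*1000).astype(np.float32))
            if 55<w<85 and 55<l<85 and x>350 and abs(y)<400: out[c]=(x/1000,y/1000); print(c,np.round([x,y,w,l,an,an-90],1))
    return out
E
python3 - <<'E'
from h import *
rims()
az=np.radians(-22.5);G=np.array([.615,-.110,.077])
plan([(G+[0,0,.09],tool(az,0)),(G,tool(az,0))])
E
```

```text
blue [ 606.8 -108.5   64.2   64.9   70.4  -19.6]
green [446.4 170.6  62.9  64.3  18.9 -71.1]
yellow [467.6 -29.4  65.   63.7  86.   -4. ]
red [611.  119.   67.6  64.2  12.4 -77.6]
[0.328, 0.002, 0.237] [-0.003, -0.356, 0.007]
[0.218, 0.002, 0.516] [-0.003, -0.356, 0.007]
```

Request:
{"api": "jog_arm", "payload": {"moves": [0.1, 0, 0.07, 0, -0.12, 0, 1, 0.2, 0, 0.14, 0, -0.25, 0, 1, 0.3, -0.01, 0.2, 0, -0.356, 0, 1, 0.328, -0.01, 0.237, 0, -0.356, 0, 1, 0.3, -0.01, 0.32, 0, -0.356, 0, 1, 0.26, -0.01, 0.42, 0, -0.356, 0, 1, 0.218, -0.01, 0.516, 0, -0.356, 0, 1, 0.218, -0.01, 0.516, 0, -0.356, 0, 1]}}

```text
time: 31.35
position: [0.6085, -0.1111, 0.055]
tool_rot: [-2.605, -1.748, 0.012]
ft_force: [-0.3, 0.4, -1.0]
grip_width: 1.003
grip_force: 0.0
```

Request:
{"api": "jog_arm", "payload": {"moves": [0, 0, 0, 0, 0, 0, -1, 0, 0, 0, 0, 0, 0, -1, 0, 0, 0, 0, 0, 0, -1, 0, 0, 0, 0, 0, 0, -1, 0, 0, 0, 0, 0, 0, -1, 0, 0, 0, 0, 0, 0, -1, 0, 0, 0, 0, 0, 0, -1, 0, 0, 0, 0, 0, 0, -1]}}

```text
time: 32.35
position: [0.6132, -0.1086, 0.06]
tool_rot: [2.603, 1.756, 0.0]
ft_force: [-2.0, -0.1, 5.5]
grip_width: 0.759
grip_force: 30.0
```

```bash
python3 - <<'E'
from h import *
s=ctrl.get_state();print(s['joint_positions'].round(2),s['grip_width']*87)
p=s['position'];print('commanded-ish',p)
az=np.radians(-33.6);B=np.array([.4325,-.335,.215])
plan([([.611,-.11,.21],tool(np.radians(-22.5))),(B,tool(az))])
E
```

```text
[-0.39  0.45  0.66  1.72 -0.31  1.07 -0.02] 66.00817301437667
commanded-ish [ 0.6131908  -0.1085958   0.06004237]
[-0.007, -0.004, -0.438] [0.001, 0.001, 0.009]
[-0.926, -0.276, -0.454] [0.001, 0.001, 0.194]
```

Request:
{"api": "jog_arm", "payload": {"moves": [0, 0, -0.15, 0, 0, 0, -1, 0, 0, -0.3, 0, 0, 0, -1, 0, 0, -0.45, 0, 0, 0, -1, -0.18, -0.05, -0.45, 0, 0, 0.05, -1, -0.36, -0.1, -0.45, 0, 0, 0.1, -1, -0.54, -0.16, -0.45, 0, 0, 0.15, -1, -0.72, -0.22, -0.45, 0, 0, 0.194, -1, -0.88, -0.265, -0.45, 0, 0, 0.194, -1]}}

```text
time: 33.35
position: [0.4383, -0.3246, 0.194]
tool_rot: [2.769, 1.482, -0.0]
ft_force: [0.7, 0.2, -1.7]
grip_width: 0.751
grip_force: 29.5
```

```bash
python3 - <<'E'
from h import *
s=ctrl.get_state();print(s['grip_width']*87)
plan([([.4325,-.335,z],tool(np.radians(-33.6))) for z in(.205,.16,.131)])
E
```

```text
65.34771582567109
[-0.04, 0.003, 0.026] [0.0, 0.001, -0.001]
[-0.04, 0.003, 0.176] [0.0, 0.001, -0.001]
[-0.04, 0.003, 0.272] [0.0, 0.001, -0.001]
```

Request:
{"api": "jog_arm", "payload": {"moves": [-0.04, 0, 0, 0, 0, 0, -1, -0.045, 0.002, 0.03, 0, 0, 0, -1, -0.045, 0.002, 0.03, 0, 0, 0, -1, -0.045, 0.002, 0.06, 0, 0, 0, -1, -0.045, 0.002, 0.1, 0, 0, 0, -1, -0.045, 0.002, 0.14, 0, 0, 0, -1, -0.045, 0.002, 0.17, 0, 0, 0, -1, -0.045, 0.002, 0.17, 0, 0, 0, -1]}}

```text
time: 34.35
position: [0.4325, -0.3347, 0.1424]
tool_rot: [-2.769, -1.484, 0.004]
ft_force: [-0.9, -0.5, -1.7]
grip_width: 0.755
grip_force: 29.5
```

```bash
python3 - <<'E'
from h import *
plan([([.4325,-.335,z],tool(np.radians(-33.6))) for z in(.16,.13)])
print(ctrl.get_state()['grip_width']*87)
a=snap('scene')['pixels'][190:320,300:460]; cv2.imwrite('pics/s4.png',cv2.resize(a[:,:,::-1],None,fx=4,fy=4,interpolation=cv2.INTER_CUBIC))
E
```

```text
[-0.001, 0.0, 0.004] [-0.001, 0.002, -0.001]
[-0.001, 0.001, 0.104] [-0.001, 0.002, -0.001]
65.69606197828814
```

View pics/s4.png

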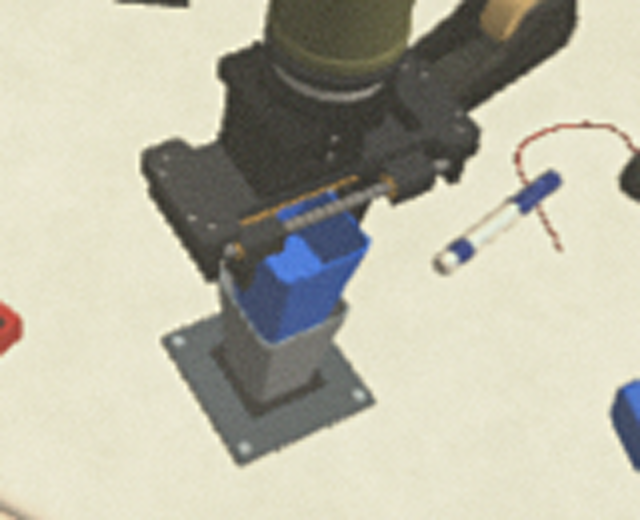

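The crop shows blue entering the grey pot centrally (290,290). Lower and release.

Request:
{"api": "jog_arm", "payload": {"moves": [0, 0, 0.04, 0, 0, 0, -1, 0, 0, 0.08, 0, 0, 0, -1, 0, 0, 0.105, 0, 0, 0, -1, 0, 0, 0.105, 0, 0, 0, 1, 0, 0, 0.105, 0, 0, 0, 1, 0, 0, 0.105, 0, 0, 0, 1, 0, 0, 0.105, 0, 0, 0, 1, 0, 0, 0.105, 0, 0, 0, 1]}}

```text
time: 35.4
position: [0.4331, -0.3352, 0.1119]
tool_rot: [2.768, 1.483, -0.001]
ft_force: [1.0, 0.0, 0.2]
grip_width: 0.999
grip_force: 0.0
```

Request:
{"api": "jog_arm", "payload": {"moves": [0, 0, -0.1, 0, 0, 0, 1, 0, 0, -0.2, 0, 0, 0, 1, 0, 0, -0.35, 0, 0, 0, 1, 0.2, 0, -0.4, 0, 0, -0.1, 1, 0.4, 0, -0.4, 0, 0, -0.25, 1, 0.6, 0, -0.4, 0, 0, -0.4, 1, 0.75, 0, -0.4, 0, 0, -0.5, 1, 0.8, 0, -0.4, 0, 0, -0.55, 1]}}

```text
time: 36.4
position: [0.5674, -0.1313, 0.231]
tool_rot: [-2.225, -2.217, 0.002]
ft_force: [-0.1, -1.0, 0.8]
grip_width: 1.003
grip_force: 0.0
```

```bash
python3 - <<'E'
from h import *
rims();pots()
b=snap('top');a=snap('scene')
for im,n in((a,'s'),(b,'t')):
    for h in blobs(im,'blue'): print(n,cen(h),h.min(0),h.max(0))
    r=np.array([np.cos(np.radians(-33.6)),np.sin(np.radians(-33.6))])*.034; t=np.array([-r[1],r[0]]);B=np.array([.4325,-.335])
    print('exp rim',proj(im,[np.r_[B+i*r+j*t,.143] for i,j in((1,1),(1,-1),(-1,-1),(-1,1))]).round(0).tolist())
plan([([.4685,-.0295,z],tool(0)) for z in(.2,.077)])
E
```

```text
blue [ 432.  -339.8   71.1   70.2   56.4  -33.6]
green [446.4 170.5  62.9  64.   18.9 -71.1]
red [611.3 118.9  67.6  64.9  11.7 -78.3]
blue [ 0.537 -0.603  0.038] 0.0041 [27. 25.] [44. 32.]
blue [ 0.431 -0.335  0.13 ] 0.0035 [23. 24.] [32. 33.]
green [0.449 0.17  0.083] 0.0062 [19. 19.] [24. 19.]
red [ 0.344 -0.143  0.016] 0.0052 [13. 15.] [25. 25.]
red [0.619 0.121 0.062] 0.0062 [18. 17.] [23. 31.]
s [ 92.20369178 393.46984331] [ 49. 385.] [131. 399.]
s [477.37878788 292.40626041] [455. 275.] [499. 306.]
s [371.94011976 256.95309381] [356. 241.] [388. 274.]
s [222.58580972   5.13453121] [188.   0.] [260.  11.]
exp rim [[376.0, 239.0], [391.0, 259.0], [367.0, 269.0], [354.0, 248.0]]
t [376.45814307 231.93658042] [365. 220.] [388. 244.]
t [439.15989583 206.77552083] [427. 194.] [453. 218.]
exp rim [[375.0, 218.0], [390.0, 229.0], [380.0, 244.0], [365.0, 234.0]]
[0.356, -0.327, 0.167] [-0.001, 0.002, -0.015]
[0.357, -0.327, 0.577] [-0.001, 0.002, -0.015]
```

```bash
python3 - <<'E'
from h import *
b=snap('top');a=snap('scene')
for im,n in((a,'s'),(b,'t')):
    for h in blobs(im,'yellow',20): print(n,cen(h).round(1),h.min(0),h.max(0))
    print(proj(im,[[.47,-.03,0.095],[.47,-.03,0]]))
E
```

```text
s [283.1 217.1] [268. 201.] [296. 236.]
[[281.57504419 210.41269485]
 [283.30003361 230.61390175]]
t [411.  396.2] [401. 392.] [420. 399.]
t [248.3 252.5] [239. 243.] [257. 263.]
t [289.7 221.8] [286. 214.] [294. 230.]
[[295.1167383  221.66219394]
 [296.15486219 223.45737381]]
```

Yellow is unmoved (scene box unchanged, partly hidden in the top view). Grasp it.

Request:
{"api": "jog_arm", "payload": {"moves": [0.12, -0.11, 0.05, 0, 0, 0, 1, 0.25, -0.22, 0.1, 0, 0, 0, 1, 0.356, -0.327, 0.167, 0, 0, -0.03, 1, 0.356, -0.327, 0.2, 0, 0, -0.03, 1, 0.356, -0.327, 0.35, 0, 0, -0.03, 1, 0.356, -0.327, 0.5, 0, 0, -0.03, 1, 0.356, -0.327, 0.577, 0, 0, -0.03, 1, 0.356, -0.327, 0.577, 0, 0, -0.03, 1]}}

```text
time: 37.75
position: [0.468, -0.0294, 0.0571]
tool_rot: [-2.202, -2.24, 0.007]
ft_force: [0.2, 0.0, -0.1]
grip_width: 0.999
grip_force: 0.0
```

Request:
{"api": "jog_arm", "payload": {"moves": [0, 0, 0, 0, 0, 0, -1, 0, 0, 0, 0, 0, 0, -1, 0, 0, 0, 0, 0, 0, -1, 0, 0, 0, 0, 0, 0, -1, 0, 0, 0, 0, 0, 0, -1, 0, 0, 0, 0, 0, 0, -1, 0, 0, 0, 0, 0, 0, -1, 0, 0, 0, 0, 0, 0, -1]}}

```text
time: 38.75
position: [0.4698, -0.0275, 0.0592]
tool_rot: [2.197, 2.243, 0.0]
ft_force: [-1.1, -0.1, 5.7]
grip_width: 0.757
grip_force: 29.9
```

```bash
python3 - <<'E'
from h import *
s=ctrl.get_state();print(s['joint_positions'].round(2),s['grip_width']*87)
az=np.radians(-33.6);plan([([.4325,-.335,z],tool(az)) for z in(.25,.2,.172)])
E
```

```text
[-0.6   0.1   0.63  2.09 -0.07  0.97  0.09] 65.83705183382382
[-1.023, -0.145, -0.573] [0.001, 0.001, 0.58]
[-1.023, -0.145, -0.406] [0.001, 0.001, 0.58]
[-1.023, -0.145, -0.313] [0.001, 0.001, 0.58]
```

Request:
{"api": "jog_arm", "payload": {"moves": [0, 0, -0.15, 0, 0, 0, -1, 0, 0, -0.3, 0, 0, 0, -1, -0.05, 0, -0.45, 0, 0, 0.05, -1, -0.22, 0, -0.573, 0, 0, 0.15, -1, -0.42, -0.05, -0.573, 0, 0, 0.3, -1, -0.6, -0.08, -0.573, 0, 0, 0.45, -1, -0.78, -0.11, -0.573, 0, 0, 0.58, -1, -0.95, -0.135, -0.573, 0, 0, 0.58, -1]}}

```text
time: 39.75
position: [0.4337, -0.3144, 0.2304]
tool_rot: [2.769, 1.482, 0.0]
ft_force: [0.4, 1.1, -3.6]
grip_width: 0.761
grip_force: 29.4
```

```bash
python3 - <<'E'
from h import *
s=ctrl.get_state();print(s['joint_positions'].round(2),s['grip_width']*87)
az=np.radians(-33.6);plan([([.4325,-.335,z],tool(az)) for z in(.25,.2,.171)])
E
```

```text
[-0.32  0.09  0.95  1.75 -0.07  1.34  0.06] 66.1755282421426
[-0.059, 0.035, -0.003] [0.0, 0.0, -0.001]
[-0.059, 0.035, 0.164] [0.0, 0.0, -0.001]
[-0.059, 0.035, 0.26] [0.0, 0.0, -0.001]
```

Request:
{"api": "jog_arm", "payload": {"moves": [-0.059, 0.035, 0, 0, 0, 0, -1, -0.059, 0.035, 0, 0, 0, 0, -1, -0.059, 0.035, 0.06, 0, 0, 0, -1, -0.059, 0.035, 0.11, 0, 0, 0, -1, -0.059, 0.035, 0.16, 0, 0, 0, -1, -0.059, 0.035, 0.21, 0, 0, 0, -1, -0.059, 0.035, 0.26, 0, 0, 0, -1, -0.059, 0.035, 0.26, 0, 0, 0, -1]}}

```text
time: 40.75
position: [0.4328, -0.3331, 0.1513]
tool_rot: [-2.769, -1.484, 0.004]
ft_force: [-0.3, 0.0, -1.9]
grip_width: 0.761
grip_force: 29.4
```

Request:
{"api": "jog_arm", "payload": {"moves": [0, 0, 0, 0, 0, 0, 1, 0, 0, 0, 0, 0, 0, 1, 0, 0, 0, 0, 0, 0, 1, 0, 0, 0, 0, 0, 0, 1, 0, 0, -0.1, 0, 0, 0, 1, 0, 0, -0.2, 0, 0, 0, 1, 0, 0, -0.35, 0, 0, 0, 1, 0, 0, -0.45, 0, 0, 0, 1]}}

```text
time: 41.75
position: [0.4337, -0.3339, 0.2898]
tool_rot: [2.767, 1.482, 0.001]
ft_force: [0.6, -0.2, -0.5]
grip_width: 0.999
grip_force: 0.0
```

Request:
{"api": "jog_arm", "payload": {"moves": [0.2, 0, 0, 0, 0, -0.1, 1, 0.4, 0, 0, 0, 0, -0.25, 1, 0.6, 0, 0, 0, 0, -0.4, 1, 0.8, 0, 0, 0, 0, -0.55, 1, 1, 0, 0, 0, 0, -0.7, 1, 1, 0, 0, 0, 0, -0.8, 1, 1, 0, 0, 0, 0, -0.82, 1, 1, 0, 0, 0, 0, -0.82, 1]}}

```text
time: 42.75
position: [0.5992, -0.0851, 0.2875]
tool_rot: [1.904, 2.498, -0.002]
ft_force: [0.7, -0.5, 0.1]
grip_width: 0.998
grip_force: 0.0
```

```bash
python3 - <<'E'
from h import *
rims();pots()
plan([([.615,.120,z],tool(np.radians(15.4))) for z in(.2,.077)])
E
```

```text
green [446.5 170.7  63.4  63.7  19.7 -70.3]
yellow [ 434.2 -347.    70.1   68.3   53.2  -36.8]
red [610.8 119.1  67.2  64.7  10.9 -79.1]
blue [ 0.537 -0.603  0.038] 0.0044 [27. 25.] [44. 31.]
green [0.445 0.174 0.085] 0.0054 [19. 19.] [20. 16.]
yellow [ 0.431 -0.336  0.171] 0.0026 [23. 23.] [34. 34.]
red [ 0.344 -0.143  0.017] 0.0051 [13. 15.] [25. 25.]
red [0.619 0.121 0.062] 0.006 [18. 18.] [23. 31.]
[0.644, 0.232, 0.353] [-0.0, 0.001, 0.0]
[0.644, 0.232, 0.763] [-0.0, 0.001, 0.0]
```

Request:
{"api": "jog_arm", "payload": {"moves": [0.18, 0.06, 0.05, 0, 0, 0, 1, 0.36, 0.12, 0.15, 0, 0, 0, 1, 0.52, 0.18, 0.25, 0, 0, 0, 1, 0.644, 0.232, 0.353, 0, 0, -0.02, 1, 0.644, 0.232, 0.45, 0, 0, -0.02, 1, 0.644, 0.232, 0.6, 0, 0, -0.02, 1, 0.644, 0.232, 0.763, 0, 0, -0.02, 1, 0.644, 0.232, 0.763, 0, 0, -0.02, 1]}}

```text
time: 43.9
position: [0.6112, 0.1198, 0.0544]
tool_rot: [-1.873, -2.517, 0.013]
ft_force: [-0.1, -0.0, 0.2]
grip_width: 0.999
grip_force: 0.0
```

Request:
{"api": "jog_arm", "payload": {"moves": [0, 0, 0, 0, 0, 0, 1, 0, 0, 0, 0, 0, 0, -1, 0, 0, 0, 0, 0, 0, -1, 0, 0, 0, 0, 0, 0, -1, 0, 0, 0, 0, 0, 0, -1, 0, 0, 0, 0, 0, 0, -1, 0, 0, 0, 0, 0, 0, -1, 0, 0, 0, 0, 0, 0, -1]}}

```text
time: 44.9
position: [0.6152, 0.121, 0.0592]
tool_rot: [1.873, 2.521, -0.0]
ft_force: [-1.2, 0.1, 5.3]
grip_width: 0.766
grip_force: 29.7
```

```bash
python3 - <<'E'
from h import *
s=ctrl.get_state();print(s['joint_positions'].round(2),s['grip_width']*87)
az=np.radians(-33.6);plan([([.61,.12,.2],tool(np.radians(14))),([.55,-.12,.295],tool(0)),([.4325,-.335,.295],tool(az))])
E
```

```text
[-0.68  0.44  0.55  1.71 -0.26  1.07  0.25] 66.66039005363412
[0.001, -0.017, -0.407] [0.0, 0.001, 0.046]
[-0.707, -0.44, -0.723] [0.001, 0.001, 0.28]
[-1.28, -1.021, -0.723] [0.001, 0.001, 0.84]
```

Request:
{"api": "jog_arm", "payload": {"moves": [0, 0, -0.15, 0, 0, 0, -1, 0, 0, -0.32, 0, 0, 0, -1, -0.08, -0.05, -0.48, 0, 0, 0, -1, -0.22, -0.12, -0.6, 0, 0, 0.05, -1, -0.35, -0.22, -0.7, 0, 0, 0.1, -1, -0.48, -0.32, -0.723, 0, 0, 0.18, -1, -0.6, -0.4, -0.723, 0, 0, 0.25, -1, -0.7, -0.44, -0.723, 0, 0, 0.28, -1]}}

```text
time: 45.9
position: [0.5476, -0.1204, 0.2746]
tool_rot: [-2.226, -2.217, 0.002]
ft_force: [0.2, 0.8, -2.1]
grip_width: 0.763
grip_force: 29.2
```

```bash
python3 - <<'E'
from h import *
s=ctrl.get_state();print(s['joint_positions'].round(2),s['grip_width']*87)
az=np.radians(-33.6);plan([([.4325,-.335,.295],tool(az))])
E
```

```text
[-0.54  0.13  0.78  1.62 -0.09  1.43  0.25] 66.36312592475339
[-0.717, -0.381, -0.005] [-0.001, 0.001, 0.556]
```

Request:
{"api": "jog_arm", "payload": {"moves": [-0.14, -0.07, 0, 0, 0, 0.1, -1, -0.28, -0.14, 0, 0, 0, 0.22, -1, -0.42, -0.22, 0, 0, 0, 0.35, -1, -0.56, -0.3, 0, 0, 0, 0.48, -1, -0.68, -0.36, 0, 0, 0, 0.555, -1, -0.717, -0.381, 0, 0, 0, 0.555, -1, -0.717, -0.381, 0, 0, 0, 0.555, -1, -0.717, -0.381, 0, 0, 0, 0.555, -1]}}

```text
time: 46.9
position: [0.4357, -0.3312, 0.2751]
tool_rot: [-2.763, -1.496, 0.001]
ft_force: [0.6, 1.0, -2.1]
grip_width: 0.763
grip_force: 29.2
```

```bash
python3 - <<'E'
from h import *
s=ctrl.get_state();print(s['joint_positions'].round(2),s['grip_width']*87)
az=np.radians(-33.6);plan([([.4325,-.335,z],tool(az))for z in(.25,.213)])
a=snap('scene')['pixels'][170:320,290:470]; cv2.imwrite('pics/s5.png',cv2.resize(a[:,:,::-1],None,fx=4,fy=4,interpolation=cv2.INTER_CUBIC))
E
```

```text
[-0.31  0.1   0.99  1.66 -0.09  1.43  0.11] 66.33912984921005
[-0.016, -0.002, 0.146] [-0.0, 0.001, 0.008]
[-0.016, -0.002, 0.269] [-0.0, 0.001, 0.008]
```

View pics/s5.png

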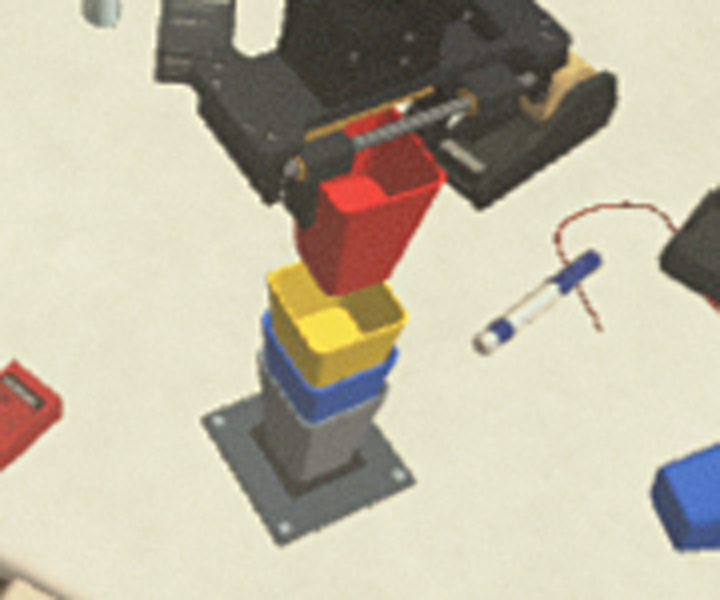

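The crop shows blue and yellow well nested at (330,340) and red squarely above at (365,220). Lower and release.

Request:
{"api": "jog_arm", "payload": {"moves": [-0.016, -0.002, 0, 0, 0, 0.01, -1, -0.016, -0.002, 0.03, 0, 0, 0.01, -1, -0.016, -0.002, 0.08, 0, 0, 0.01, -1, -0.016, -0.002, 0.13, 0, 0, 0.01, -1, -0.016, -0.002, 0.18, 0, 0, 0.01, -1, -0.016, -0.002, 0.23, 0, 0, 0.01, -1, -0.016, -0.002, 0.268, 0, 0, 0.01, -1, -0.016, -0.002, 0.268, 0, 0, 0.01, -1]}}

```text
time: 47.95
position: [0.4309, -0.3364, 0.1942]
tool_rot: [-2.772, -1.476, 0.003]
ft_force: [0.3, 0.8, -0.9]
grip_width: 0.761
grip_force: 29.2
```

Request:
{"api": "jog_arm", "payload": {"moves": [0, 0, 0, 0, 0, 0, 1, 0, 0, 0, 0, 0, 0, 1, 0, 0, 0, 0, 0, 0, 1, 0, 0, 0, 0, 0, 0, 1, 0, 0, -0.1, 0, 0, 0, 1, 0, 0, -0.2, 0, 0, 0, 1, 0, 0, -0.35, 0, 0, 0, 1, 0, 0, -0.4, 0, 0, 0, 1]}}

```text
time: 48.95
position: [0.4322, -0.3376, 0.3179]
tool_rot: [2.769, 1.475, 0.002]
ft_force: [-0.1, -0.5, -1.0]
grip_width: 1.001
grip_force: 0.0
```

Request:
{"api": "jog_arm", "payload": {"moves": [0.2, 0, 0.05, 0, 0, -0.1, 1, 0.4, 0, 0.1, 0, 0, -0.25, 1, 0.6, 0, 0.15, 0, 0, -0.4, 1, 0.8, 0, 0.2, 0, 0, -0.55, 1, 1, 0, 0.25, 0, 0, -0.7, 1, 1, 0, 0.25, 0, 0, -0.85, 1, 1, 0, 0.25, 0, 0, -0.9, 1, 1, 0, 0.25, 0, 0, -0.9, 1]}}

```text
time: 49.95
position: [0.5985, -0.0878, 0.239]
tool_rot: [-1.801, -2.574, 0.003]
ft_force: [-0.6, -1.3, 0.3]
grip_width: 1.006
grip_force: 0.0
```

```bash
python3 - <<'E'
from h import *
rims();pots()
plan([([.450,.171,z],tool(np.radians(21))) for z in(.17,.077)])
E
```

```text
green [446.4 170.6  62.9  64.3  18.9 -71.1]
red [ 434.8 -355.3   70.4   71.1   52.4  -37.6]
blue [ 0.537 -0.603  0.038] 0.0036 [26. 24.] [44. 31.]
green [0.445 0.175 0.084] 0.0062 [19. 19.] [20. 15.]
red [ 0.344 -0.143  0.016] 0.0046 [13. 15.] [25. 25.]
red [ 0.43  -0.337  0.213] 0.0033 [23. 24.] [35. 33.]
[0.981, -0.17, 0.294] [-0.001, 0.001, -0.017]
[0.981, -0.169, 0.604] [-0.001, 0.001, -0.017]
```

Request:
{"api": "jog_arm", "payload": {"moves": [0.2, -0.03, 0.03, 0, 0, 0, 1, 0.4, -0.07, 0.1, 0, 0, 0, 1, 0.6, -0.1, 0.15, 0, 0, 0, 1, 0.78, -0.14, 0.2, 0, 0, -0.017, 1, 0.92, -0.16, 0.25, 0, 0, -0.017, 1, 0.98, -0.17, 0.29, 0, 0, -0.017, 1, 0.98, -0.17, 0.45, 0, 0, -0.017, 1, 0.98, -0.17, 0.6, 0, 0, -0.017, 1]}}

```text
time: 51.1
position: [0.451, 0.1698, 0.0588]
tool_rot: [1.778, 2.588, 0.0]
ft_force: [0.9, 0.0, 1.0]
grip_width: 0.998
grip_force: 0.0
```

Request:
{"api": "jog_arm", "payload": {"moves": [0, 0, 0, 0, 0, 0, 1, 0, 0, 0, 0, 0, 0, 1, 0, 0, 0, 0, 0, 0, -1, 0, 0, 0, 0, 0, 0, -1, 0, 0, 0, 0, 0, 0, -1, 0, 0, 0, 0, 0, 0, -1, 0, 0, 0, 0, 0, 0, -1, 0, 0, 0, 0, 0, 0, -1]}}

```text
time: 52.1
position: [0.4503, 0.1707, 0.0603]
tool_rot: [1.777, 2.59, -0.001]
ft_force: [-1.8, -0.6, 5.9]
grip_width: 0.755
grip_force: 30.1
```

```bash
python3 - <<'E'
from h import *
s=ctrl.get_state();print(s['joint_positions'].round(2),s['grip_width']*87)
az=np.radians(-33.6);plan([([.45,.17,.2],tool(np.radians(21))),([.48,-.06,.335],tool(0)),([.4325,-.335,.335],tool(az))])
E
```

```text
[-0.88  0.12  0.49  2.06 -0.07  0.98  0.01] 65.6694814598879
[-0.002, -0.002, -0.403] [-0.0, 0.001, 0.002]
[-0.754, -0.185, -0.853] [0.0, 0.001, 0.352]
[-1.552, -0.662, -0.852] [0.0, 0.001, 0.912]
```

Request:
{"api": "jog_arm", "payload": {"moves": [0, 0, -0.15, 0, 0, 0, -1, 0, 0, -0.32, 0, 0, 0, -1, -0.08, -0.02, -0.48, 0, 0, 0, -1, -0.2, -0.05, -0.62, 0, 0, 0.05, -1, -0.34, -0.08, -0.74, 0, 0, 0.12, -1, -0.48, -0.12, -0.85, 0, 0, 0.2, -1, -0.62, -0.16, -0.853, 0, 0, 0.28, -1, -0.75, -0.185, -0.853, 0, 0, 0.35, -1]}}

```text
time: 53.1
position: [0.4792, -0.0608, 0.3159]
tool_rot: [2.222, 2.219, -0.0]
ft_force: [0.4, -0.2, -1.3]
grip_width: 0.754
grip_force: 29.6
```

```bash
python3 - <<'E'
from h import *
s=ctrl.get_state();print(s['joint_positions'].round(2),s['grip_width']*87)
az=np.radians(-33.6);plan([([.4325,-.335,.335],tool(az))])
E
```

```text
[-0.7  -0.12  0.71  1.72  0.08  1.51  0.  ] 65.5603709660664
[-0.914, -0.154, -0.001] [0.001, 0.0, 0.559]
```

Request:
{"api": "jog_arm", "payload": {"moves": [-0.15, -0.02, 0, 0, 0, 0.08, -1, -0.3, -0.05, 0, 0, 0, 0.18, -1, -0.45, -0.08, 0, 0, 0, 0.28, -1, -0.6, -0.1, 0, 0, 0, 0.4, -1, -0.75, -0.13, 0, 0, 0, 0.52, -1, -0.88, -0.15, 0, 0, 0, 0.56, -1, -0.914, -0.154, 0, 0, 0, 0.56, -1, -0.914, -0.154, 0, 0, 0, 0.56, -1]}}

```text
time: 54.1
position: [0.4333, -0.3332, 0.3156]
tool_rot: [2.768, 1.486, -0.003]
ft_force: [0.8, 0.6, -1.5]
grip_width: 0.755
grip_force: 29.6
```

```bash
python3 - <<'E'
from h import *
s=ctrl.get_state();print(s['joint_positions'].round(2),s['grip_width']*87)
az=np.radians(-33.6);plan([([.4325,-.335,z],tool(az))for z in(.3,.255)])
a=snap('scene')['pixels'][150:320,290:470]; cv2.imwrite('pics/s6.png',cv2.resize(a[:,:,::-1],None,fx=3.5,fy=3.5,interpolation=cv2.INTER_CUBIC))
E
```

```text
[-0.39  0.09  1.08  1.59 -0.08  1.51  0.11] 65.69228123001142
[-0.006, 0.001, 0.114] [-0.001, 0.002, 0.001]
[-0.006, 0.001, 0.264] [-0.001, 0.002, 0.001]
```

View pics/s6.png

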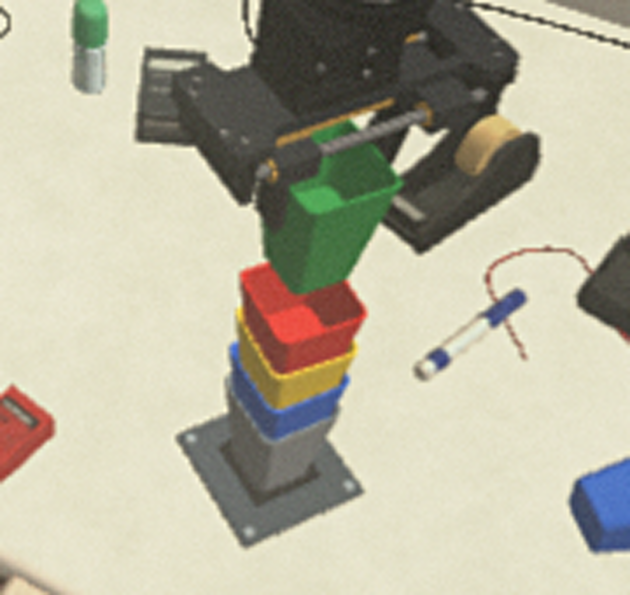

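Three pots are nested at (290,340), with green above at (325,220). Lower, release and rise.

Request:
{"api": "jog_arm", "payload": {"moves": [-0.006, 0, 0.03, 0, 0, 0, -1, -0.006, 0, 0.07, 0, 0, 0, -1, -0.006, 0, 0.12, 0, 0, 0, -1, -0.006, 0, 0.16, 0, 0, 0, -1, -0.006, 0, 0.2, 0, 0, 0, -1, -0.006, 0, 0.235, 0, 0, 0, -1, -0.006, 0, 0.263, 0, 0, 0, -1, -0.006, 0, 0.263, 0, 0, 0, -1]}}

```text
time: 55.15
position: [0.4322, -0.3348, 0.2366]
tool_rot: [2.767, 1.487, -0.003]
ft_force: [-0.6, 0.3, -1.2]
grip_width: 0.754
grip_force: 29.6
```

Request:
{"api": "jog_arm", "payload": {"moves": [0, 0, 0, 0, 0, 0, 1, 0, 0, 0, 0, 0, 0, 1, 0, 0, 0, 0, 0, 0, 1, 0, 0, 0, 0, 0, 0, 1, 0, 0, -0.1, 0, 0, 0, 1, 0, 0, -0.2, 0, 0, 0, 1, 0, 0, -0.3, 0, 0, 0, 1, 0, 0, -0.35, 0, 0, 0, 1]}}

```text
time: 56.15
position: [0.4329, -0.3352, 0.3437]
tool_rot: [2.765, 1.486, 0.001]
ft_force: [0.3, 0.5, -0.9]
grip_width: 1.0
grip_force: 0.0
```

Request:
{"api": "jog_arm", "payload": {"moves": [0.2, 0, 0, 0, 0, -0.1, 1, 0.4, 0, 0, 0, 0, -0.25, 1, 0.6, 0, 0, 0, 0, -0.4, 1, 0.8, 0, 0, 0, 0, -0.55, 1, 1, 0, 0, 0, 0, -0.6, 1, 1, 0, 0, 0, 0, -0.6, 1, 1, 0, 0, 0, 0, -0.6, 1, 1, 0, 0, 0, 0, -0.6, 1]}}

```text
time: 57.15
position: [0.5973, -0.0867, 0.3419]
tool_rot: [2.176, 2.265, -0.002]
ft_force: [-0.5, -0.6, 0.2]
grip_width: 1.0
grip_force: 0.0
```

```bash
python3 - <<'E'
from h import *
rims();pots()
a=snap('scene')['pixels'][160:320,180:500]; cv2.imwrite('pics/s7.png',cv2.resize(a[:,:,::-1],None,fx=2.5,fy=2.5,interpolation=cv2.INTER_CUBIC))
E
```

```text
green [ 437.3 -362.1   72.5   71.9   55.3  -34.7]
blue [ 0.537 -0.603  0.037] 0.0038 [26. 24.] [44. 32.]
green [ 0.429 -0.336  0.263] 0.0032 [25. 24.] [35. 26.]
red [ 0.344 -0.143  0.016] 0.005 [13. 15.] [25. 25.]
```

View pics/s7.png

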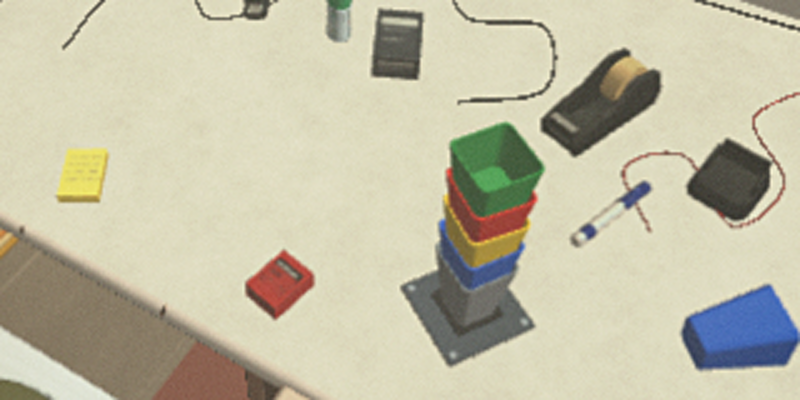

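The stack stands at crop (490,200) with green on top. Green may show a bit more than 42 mm, so I'll check its rim height.

```bash
python3 - <<'E'
from h import *
a=snap('scene');b=snap('top')
r=np.array([np.cos(np.radians(-33.6)),np.sin(np.radians(-33.6))])*.034; t=np.array([-r[1],r[0]]);B=np.array([.4325,-.335])
for z in(.143,.185,.227,.269,.289):
    q=proj(a,[np.r_[B+i*r+j*t,z] for i,j in((1,1),(1,-1),(-1,-1),(-1,1))]); print(z,((q-[180,160])*2.5).round(0).tolist())
p=a['pixels'][195:300,340:410]; cv2.imwrite('pics/s8.png',cv2.resize(p[:,:,::-1],None,fx=5.5,fy=5.5,interpolation=cv2.INTER_CUBIC))
E
```

```text
0.143 [[491.0, 198.0], [527.0, 247.0], [469.0, 272.0], [434.0, 221.0]]
0.185 [[496.0, 173.0], [534.0, 222.0], [474.0, 247.0], [438.0, 195.0]]
0.227 [[502.0, 145.0], [541.0, 195.0], [479.0, 220.0], [441.0, 168.0]]
0.269 [[508.0, 116.0], [549.0, 167.0], [485.0, 192.0], [445.0, 139.0]]
0.289 [[511.0, 102.0], [553.0, 152.0], [487.0, 178.0], [448.0, 125.0]]
```

View pics/s8.png

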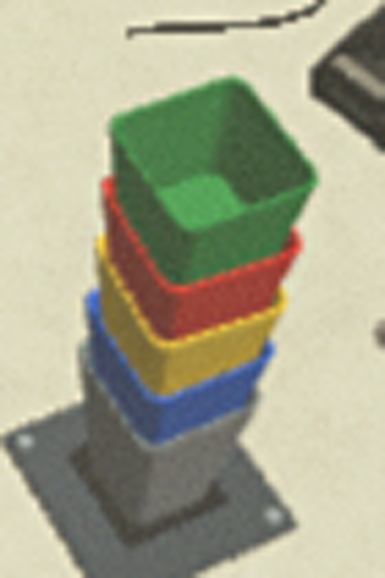

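The rim corners match the fully-home prediction (z = 0.269) to within the corner rounding, so all four are nested. Handing in.

```bash
python3 -c "
from bench import ctrl
print(ctrl.close_job())"
```

```text
the job is handed in; nothing more can be done
None
```

All four pots (blue, yellow, red, green, from the bottom up) were stood up on the desk together and then nested in the base's grey pot; the camera check showed them fully home and the gripper clear, and I handed the job in at about 57 s, though the system returned no verdict.

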